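# Clip the roller axle of a stone rest

### The arm

A 7-joint arm with a two-finger parallel gripper is mounted at the origin on the work surface. World frame = base frame: x ahead of the robot, y to its left, z up, the work surface at z = 0. Lengths are in m, angles in rad, forces in N, time in s.
With the tool pointing down it reaches from about 0.425 to 0.925 m from the base axis. Payload 6.8 kg.
Tool frame: the origin (TCP) lies midway between the tips of the shut fingers; the grasp point (between the pads) lies 19 mm behind it; z points along the fingers, y is the line along which they close (so a half turn about z gives the same grasp; the last joint's range is limited). The gripper opens to 85 mm and grips with 20 to 120 N. Pads are 22 mm wide; open, the fingers measure 114 mm over their backs; the gripper's body (76 mm by 85 mm) begins 54 mm behind the grasp point. The pads swing forward as they close: fully open they stand 13 mm farther back than shut.
Start: joints at [-1.299, 0.477, 0.022, 1.555, -0.011, 1.109, -0.083], TCP at [0.25, 0.627, 0.231] pointing down, gripper open.
Joint ranges: [-2.96, 2.96], [-0.34, 2.1], [-1.41, 1.46], [0.24, 2.44], [-1.37, 4.51], [0.17, 1.92], [-2.96, 2.96]. Speed limits (rad/s): [2.39, 2.39, 3.14, 3.14, 3.14, 3.14, 3.14].

### API

Orientations are given as a rotation vector (axis times angle).
In Python, from bench import r gives the robot as it stands. The module is installed in compiled form; this text tells all that it offers.
- The arm moves only by the tool apply_moves, never from a script. Its argument "rows" is a list of rows, each a list of 6 numbers: the shift along the tool's x, y, z scaled (see below), then the turn, a rotation vector about the tool's x, y, z scaled (see below). A call has 1 to 5 rows; each row is the pose to reach, as a shift and turn from the pose commanded when the call began, along the tool's axes at that moment; what a row does not reach only later rows make up. The controller multiplies each number of a shift by 0.25 m and each number of a turn by 90 degrees. A row lasts 1/8 s, in which the tool goes at most 62.5 mm and 10.7 degrees, less where a joint would pass 70% of its speed; a pose out of reach is approached as far as the arm can. A call with a number of a shift or a turn outside -1 to 1 is refused whole. A call with a gripper value outside its range is refused whole. "claw" is the opening, from 0 (shut) to 1 (fully open), set as the call begins (left out, the last holds). The fingers move at their own pace and stop on an object; "newtons" is the grip in N (left out, the last holds). Time passes only in rows, so rows that repeat a pose let the fingers close. It gives the time, the measured TCP pose, the force, the opening and the grip force at its end, in the units of the state.
- r.get_obs(): the state, without advancing time (a new reading comes with each control period).
- r.grab_frame(name): name is "side" or "top"; returns a dict with "pixels" (420x560x3 uint8, red, green, blue), "intrinsics" (3x3 intrinsics, pixels), "eye" and "attitude" of the camera in the world. Camera axes: x right, y up, looking along -z (the intrinsics and any distortion apply to the point x, -y, -z); pixel columns grow to the right and rows downward; lengths in m; the calibration is good to about 2 mm. A picture is of the moment at which its call begins. There is no depth.
- r.hand_in(): hands the job in; it is judged then, once.
Trained networks look in a picture, given as the dict that the camera call returned (one of the last four; its "shot" number tells which), for a name from the list of things; names that differ only in an ending like _2 or _b are one class to them, and where a whole thing is asked for, a point or a joint stands for the part that bears it (a point fixed in the world has none). Each returns a list of dicts, best first, with "conf" (0 to 1); they miss things now and then, are a little off and sometimes report something else, mostly with a low value. They report only what shows in the picture. A call takes as long as a camera call. They do not tell look-alikes from the thing itself.
- r.search_frame(picture, thing): "rect" ([left, top, width, height] in pixels, round what is visible of it).
- r.outline_of(picture, thing): "pixels" (420x560 bool, what is visible of it) and "rect" ([left, top, width, height] in pixels, round what is visible of it).
- r.landmark_of(picture, thing): "point" ([column, row] in pixels: a listed point, or the origin of a listed thing).
The state is a dict: "clock": time; "joints": joint angles; "qvel": joint speeds; "tau": joint torques, N m; "tcp_pos": TCP position; "orientation": TCP orientation; "contact_force": force on the tool from outside, world axes, zero at the start; "moment": the same for the moment, N m; "grip_width": finger opening in m; "gripper_force": force on a finger pad.
Only numpy, scipy, OpenCV 4.12 (cv2) and the standard library are available. Lean on these libraries where they do the work, as an engineer would, in place of code of your own. Each camera call takes 0.05 s, during which the arm holds its last target. There are 200 camera calls.

### The job

The far roller of the blue V-roller rest has lost its axle clip. Take the red-handled fork tool, which carries a split clip, and with it push the clip squarely onto the bare groove near the axle's upper end until it snaps fully home; do not touch the clip with the fingers. Leave the clip on the axle, hang the tool upright in its yellow rack slot again, and leave the other things on the bench where they are.

Things in the scene. Friction and masses are not known exactly. Their poses are not given: they have to be found in the camera images.
- rest: Blue steel V-roller rest for round stone bars, fixed to the bench: base 340 x 110 x 10 mm, origin under its centre, x along it. Two black rollers 60 mm in diameter, 76 mm long, stand in a V, each axle rising outwards at 35 degrees. The far (+x) axle lacks its outer clip; the near one is complete. Nothing stands above the axle's upper end.
- axle: Far roller's steel axle, 26 mm thick, fixed. Origin: centre of the bare groove. x: along the axle, outwards and up at 35 degrees; y level; z square to the axle, up, 35 degrees from vertical, leaning back over the rollers. Groove: floor 20 mm in diameter, 5.5 mm wide, bevelled to 9.4 mm. The axle ends 14 mm outside it; inside, a 27 mm bush, then 20 mm off a bracket reaching 20 mm above the axis.
- tool: Fork tool, about 0.2 kg, hanging upright in the rack. Origin: on its axis, at the underside of the round steel guard (44 mm in diameter, 5 mm thick). z runs up the handle. Below: a stem 12 mm thick, then the fork head. Frame parallel to the clip's.
- tool_grip (a point): Middle of the tool's red handle, 30 mm above the tool's origin. The handle is 28 x 28 mm, faces square to the tool's x and y, and reaches from 5 to 55 mm above the origin.
- tool_head (a point): Underside of the head's crown, 71 mm below the tool's origin, which bears on the clip's back. Head 48 mm wide (y), 10 mm thick (x), from 61 to 89 mm below the origin; its two tines (33 mm apart) pass either side of the axle. A brass leaf spring on +x presses the clip to the head: its friction (3 to 4 N) carries the clip at any angle.
- clip: Dark steel split clip (E-clip), 40 mm across, 4 mm thick along its x, held in the head with its frame parallel to the tool's. Origin: centre of the 20 mm bore, 91 mm below the tool's origin. Back at +z, mouth to -z. Its spring jaws snap over the groove under 10 to 20 N; it holds there better than in the tool, so it stays when the tool is drawn straight back along the tool's z.
- clip_mouth (a point): Middle of the clip's mouth, 15.5 mm from the clip's origin towards -z; the mouth is flared to about 24 mm wide (y).
- rack: Tool rack, fixed: dark base 140 mm wide, an upright at its -y side (54 to 66 mm off), yellow plate 5 mm thick, 48 mm to either side (67 at the back), from 40 mm before to 60 mm behind the origin, top 130 mm up. Origin on the bench. A slot 22 mm wide runs from the front edge (-x) to 12 mm behind the origin; the stem stands in it, the guard on the plate.
- rack_seat (a point): On top of the rack's plate over the rack's origin: here the tool's origin lies when it hangs in place. Axes as the rack's.
- rack_front (a point): Middle of the slot's open end, at plate height, 40 mm in front of the seat. A lip 4.5 mm high runs along this edge, so the tool must be lifted 8 mm or more, then drawn out 55 mm or more towards the rack's -x (its head cannot pass up through the slot), and comes back the same way.
- cube0: Cream marble cube, 42 mm; a bystander. Origin at its underside's centre.
- cube1: Cream marble cube, 42 mm; a bystander. Origin at its underside's centre.
- cube2: Cream marble cube, 42 mm; a bystander. Origin at its underside's centre.
- core: Grey-white marble core standing upright, 68 mm in diameter, 140 mm high; a bystander. Origin at its underside's centre.
- glue: Jar with a yellow lid, 64 mm in diameter, 110 mm high; a bystander. Origin at its underside's centre.
- driver: Screwdriver with yellow handle, 200 mm long, lying on the bench between rest and rack; a bystander. Origin at its underside's centre.
- spacer: Brass spacer ring, 40 mm across, 10 mm high; a bystander. Origin at its underside's centre.
- mallet: Rubber mallet with wooden handle, 260 mm long; a bystander. Origin at its underside's centre.
There are look-alikes about, which are no part of the job. What is shaped like the tool but turquoise is not meant.

How it is judged:
By the outcome, as a careful person would: the job done as asked, in the order asked, and still so for the second after the job is handed in, with the robot touching nothing.
It also fails if it takes over 53 s, if anything falls off the work surface, if the arm or the gripper's body presses on something with over 40 N, if the wrist force passes 120 N, or if a joint passes its speed limit or range.

## Working session

There is one attempt and no reset: what is moved stays moved. The work goes in short steps, Python scripts to look and compute and a tool call to move; the robot and the scene stay as the last step left them, time stands still between calls to the robot, and variables do not carry over. Pictures are saved under pics/ and viewed, at most 10 in all, crops included, and the job is handed in when it is done.

Besides the shell and the picture viewer there is one more tool, called after "Request:" by a JSON object that holds its "api" and its "payload". apply_moves: Moves the arm, as the interface text tells. Its arguments: {"type":"object","properties":{"rows":{"type":"array","items":{"type":"array","items":{"type":"number"}}},"claw":{"type":"number"},"newtons":{"type":"number"}},"required":["rows"]}

```bash
mkdir -p pics; cat > h.py <<'E'
import numpy as np, cv2
from scipy.spatial.transform import Rotation as R
from bench import r
def grab(n,save=None):
    p=r.grab_frame(n)
    if save: cv2.imwrite(f'pics/{save}.png',np.ascontiguousarray(p['pixels'][:,:,::-1]))
    return p
def att(p):
    a=np.array(p['attitude'],float)
    return a if a.shape==(3,3) else R.from_rotvec(a).as_matrix() if a.size==3 else R.from_quat(a).as_matrix()
def proj(p,X):
    X=np.atleast_2d(X); c=(X-np.array(p['eye']))@att(p); c=c*[1,-1,-1]
    u=c@np.array(p['intrinsics']).T; return u[:,:2]/u[:,2:]
def ray(p,uv):
    d=np.linalg.inv(np.array(p['intrinsics']))@[uv[0],uv[1],1]; d=d*[1,-1,-1]
    d=att(p)@d; return np.array(p['eye']),d/np.linalg.norm(d)
def atz(p,uv,z):
    o,d=ray(p,uv); return o+d*(z-o[2])/d[2]
def tri(p,a,q,b):
    o1,d1=ray(p,a);o2,d2=ray(q,b)
    s=np.linalg.lstsq(np.c_[d1,-d2],o2-o1,rcond=None)[0]
    A=o1+s[0]*d1;B=o2+s[1]*d2; return (A+B)/2,np.linalg.norm(A-B)
E
python3 - <<'E'
from h import *
np.set_printoptions(precision=4,suppress=True)
P={n:grab(n,n+'0') for n in('side','top')}
for n,p in P.items():
    print(n,[k for k in p],p['eye'],p['attitude'],p['intrinsics'])
    for t in ['axle','rest','tool','tool_grip','tool_head','clip','clip_mouth','rack','rack_seat','rack_front','glue','core','driver']:
        print(t,[(np.round(d['point'],1).tolist(),round(d['conf'],2)) for d in r.landmark_of(p,t)[:3]])
a=cv2.imread('pics/side0.png');b=cv2.imread('pics/top0.png')
print(r.get_obs())
E
```

```text
side ['pixels', 'intrinsics', 'eye', 'attitude', 'shot'] [0.4798 0.945  0.7335] [ 0.0789 -1.4422 -2.7389] [[459.5674   0.     282.6984]
 [  0.     459.5674 206.2852]
 [  0.       0.       1.    ]]
axle [([257.8, 148.1], 0.42)]
rest [([309.4, 194.4], 0.96)]
tool [([380.9, 267.2], 0.95), ([407.5, 338.7], 0.88), ([304.9, 252.3], 0.65)]
tool_grip [([422.3, 347.2], 0.97), ([307.2, 241.3], 0.73), ([368.8, 264.0], 0.72)]
tool_head [([308.4, 275.8], 0.84), ([376.5, 327.2], 0.84), ([414.0, 275.7], 0.58)]
clip [([307.4, 249.2], 0.53), ([305.5, 242.3], 0.28)]
clip_mouth []
rack [([306.3, 295.8], 0.96), ([309.6, 276.4], 0.65)]
rack_seat [([307.8, 246.6], 0.96)]
rack_front [([306.6, 248.3], 0.2)]
glue [([188.1, 311.6], 0.72), ([305.7, 240.6], 0.23)]
core [([203.3, 220.4], 0.75)]
driver [([266.1, 235.6], 0.61)]
top ['pixels', 'intrinsics', 'eye', 'attitude', 'shot'] [0.435  0.0587 1.276 ] [ 0.053  -0.0749 -1.5551] [[427.8396   0.     280.7543]
 [  0.     427.8396 212.0727]
 [  0.       0.       1.    ]]
axle [([380.0, 176.0], 0.56)]
rest [([353.8, 224.8], 0.82), ([213.5, 225.9], 0.58), ([214.6, 22
[... 266 characters left out ...]
mouth []
rack [([222.6, 227.8], 0.58)]
rack_seat []
rack_front [([211.6, 238.3], 0.56)]
glue [([197.1, 146.5], 0.69)]
core [([311.7, 130.5], 0.74)]
driver [([290.0, 191.1], 0.74)]
{'clock': 1.4, 'joints': array([-1.2991,  0.477 ,  0.0224,  1.5554, -0.0115,  1.1093, -0.0831]), 'qvel': array([-0.0004,  0.0012, -0.    ,  0.0005, -0.0017,  0.0001, -0.0001]), 'tau': array([  0.0004, -59.631 ,   1.6066, -28.1539,   0.0125,   0.0016,
         0.    ]), 'tcp_pos': array([0.2502, 0.6269, 0.2313]), 'orientation': array([-0.593 , -3.0851,  0.    ]), 'contact_force': array([-0.083 ,  0.2642, -0.3395]), 'moment': array([ 0.0003, -0.0357, -0.0326]), 'gripper_force': 0.0, 'grip_width': 0.08555813540905575}
```

View pics/side0.png

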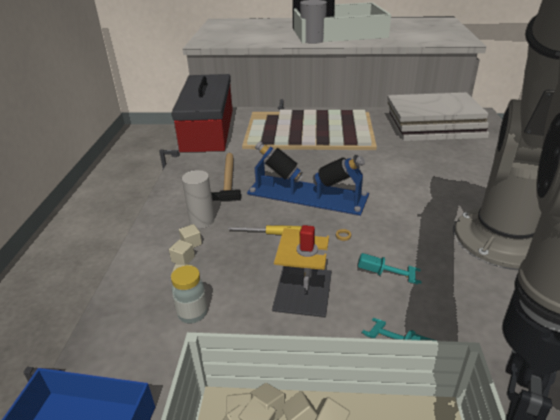

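View pics/top0.png

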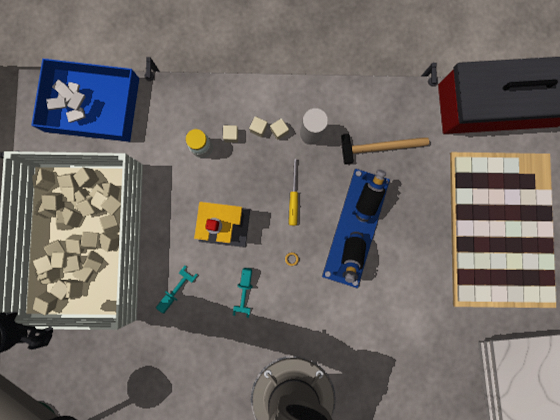

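```bash
python3 - <<'E'
from h import *
np.set_printoptions(precision=4,suppress=True)
s=cv2.imread('pics/side0.png');t=cv2.imread('pics/top0.png')
f=lambda im,x,y,w,h:cv2.resize(im[y:y+h,x:x+w],(400,300),interpolation=cv2.INTER_CUBIC)
cv2.imwrite('pics/crops.png',np.vstack([np.hstack([f(s,260,220,88,66+0),f(t,180,190,88,66)]),np.hstack([f(s,236,135,56,42),f(t,345,160,56,42)])]))
P={n:grab(n) for n in('side','top')}
a,b=P['side'],P['top']
print('axle',tri(a,(257.8,148.1),b,(380,176)))
print('grip',tri(a,(307.2,241.3),b,(211.6,223.7)))
print('rest', atz(a,(309.4,194.4),0), atz(b,(353.8,224.8),0))
print('seat',atz(a,(307.8,246.6),.13),'rack',atz(a,(306.3,295.8),0),atz(b,(222.6,227.8),0))
for n,z in (('glue',0),('core',0),('driver',0)):
    for p in (a,b): print(n,atz(p,r.landmark_of(p,n)[0]['point'],z))
# yellow plate & red handle & rest blue color masks
for n,p in P.items():
    hsv=cv2.cvtColor(p['pixels'],cv2.COLOR_RGB2HSV)
    for nm,lo,hi,roi in (('yel',(15,120,80),(32,255,255),(190,198,64,50) if n=='top' else (270,225,65,50)),('red',(172,120,60),(180,255,255),(190,200,60,50) if n=='top' else (280,220,60,50)),('blue',(100,100,40),(125,255,255),(318,165,75,125) if n=='top' else (240,140,135,75))):
        m=cv2.inRange(hsv,lo,hi); 
        if nm=='red': m|=cv2.inRange(hsv,(0,150,60),(8,255,255))
        k=np.zeros_like(m);x,y,w,h=roi;k[y:y+h,x:x+w]=m[y:y+h,x:x+w]
        c=max(cv2.findContours(k,0,1)[0],key=cv2.contourArea)
        print(n,nm,cv2.contourArea(c),cv2.minAreaRect(c),cv2.approxPolyDP(c,2.5,True)[:,0].tolist())
E
```

```text
axle (array([ 0.6359, -0.2249,  0.1296]), np.float64(0.008864998303813399))
grip (array([0.492 , 0.2243, 0.1544]), np.float64(0.0031017270781105283))
rest [ 0.4913 -0.1864  0.    ] [ 0.5047 -0.1776  0.    ]
seat [0.4894 0.2114 0.13  ] rack [0.4916 0.2228 0.    ] [0.4899 0.2141 0.    ]
glue [0.7366 0.2847 0.    ]
glue [0.7328 0.2908 0.    ]
core [ 0.7903 -0.0543  0.    ]
core [ 0.789  -0.0427  0.    ]
driver [0.5993 0.0116 0.    ]
driver [0.6107 0.0045 0.    ]
side yel 1172.5 ((297.5, 247.5), (43.0, 55.0), 90.0) [[270, 226], [270, 233], [282, 236], [274, 263], [324, 268], [325, 254], [304, 257], [296, 252], [301, 226]]
side red 280.5 ((306.5, 238.0), (24.0, 13.0), 90.0) [[302, 226], [301, 249], [311, 250], [313, 227]]
side blue 2720.5 ((310.54644775390625, 178.74935913085938), (118.54010772705078, 52.47813034057617), 10.491477012634277) [[255, 167], [256, 182], [252, 186], [256, 190], [248, 191], [250, 194], [360, 214], [368, 194], [360, 194], [361, 174], [358, 169], [352, 170], [348, 166], [348, 159], [345, 165], [356, 183], [354, 191], [325, 186], [318, 173], [315, 175], [316, 186], [295, 183], [293, 178], [298, 169], [289, 179], [265, 176], [262, 161], [271, 148]]
top yel 1140.0 ((217.63848876953125, 222.392333984375), (43.78425979614258, 37.83059310913086), 7.125016689300537) [[199, 202], [194, 238], [207, 240], [209, 233], [204, 227], [205, 221], [216, 217], [222, 223], [216, 241], [229, 242], [232, 224], [239, 224], [241, 207]]
top red 84.0 ((211.0, 225.0), (10.0, 10.0), 90.0) [[207, 220], [206, 228], [214, 230], [216, 221]]
top blue 3951.5 ((355.8843078613281, 227.76734924316406), (37.35350799560547, 113.3739013671875), 16.8214111328125) [[355, 169], [322, 276], [357, 287], [389, 179], [384, 178], [381, 185], [372, 182], [374, 175]]
```

View pics/crops.png

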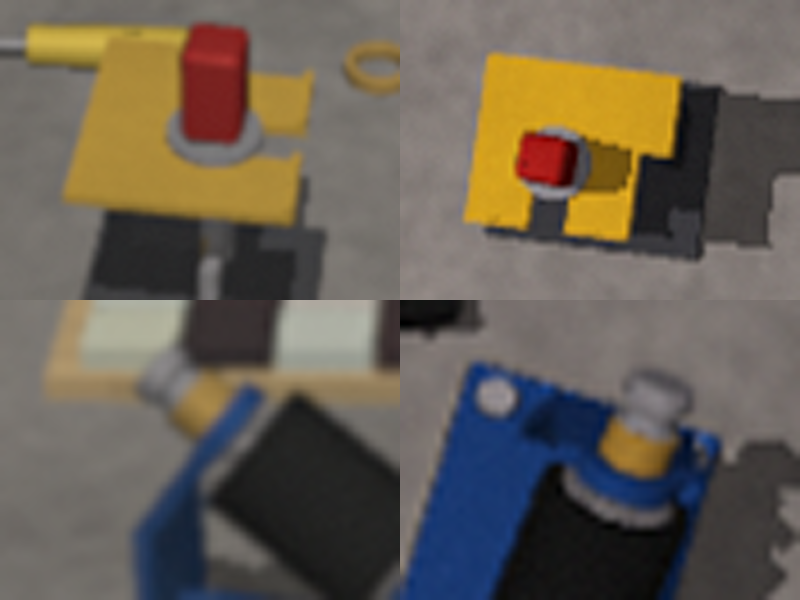

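```bash
cat > fit.py <<'E'
from h import *
from scipy.optimize import least_squares
np.set_printoptions(precision=4,suppress=True)
def W(q,L): L=np.array(L,float); c,s=np.cos(q[2]),np.sin(q[2]); return np.c_[q[0]+c*L[:,0]-s*L[:,1],q[1]+s*L[:,0]+c*L[:,1],L[:,2]]
def fit(obs,q0):
    f=lambda q:np.concatenate([(proj(p,W(q,L))-np.array(u)).ravel() for p,L,u in obs])
    s=least_squares(f,q0,loss='soft_l1'); print(s.x,s.fun.reshape(-1,2).round(1).tolist()); return s.x
a,b=grab('side'),grab('top')
h=.13
T=(b,[(-.04,.048,h),(.06,.048,h),(-.04,-.048,h),(.06,-.067,h),(-.04,.011,h),(-.04,-.011,h)],[(194,239),(198.5,202),(229.5,242.5),(242,207),(207,240.5),(216.5,241.5)])
S=(a,[(-.04,.048,h),(.06,.048,h)],[(324.5,268),(274,263)])
print('rack');fit([T],[.49,.21,0]);fit([T,S],[.49,.21,0])
g=.01
T=(b,[(.17,.055,g),(-.17,.055,g),(-.17,-.055,g),(.17,-.055,g)],[(355,169),(322,276.5),(357,287.5),(389.5,179)])
S=(a,[(.17,.055,g),(-.17,.055,g),(-.17,-.055,g)],[(248,191),(361,212),(368.5,194)])
print('rest');fit([T],[.5,-.18,-.2]);q=fit([T,S],[.5,-.18,-.2])
X,e=tri(a,(261.2,145.5),b,(380.7,175.4));print('groove',X,e)
c,s=np.cos(q[2]),np.sin(q[2]);d=X[:2]-q[:2];print('local',c*d[0]+s*d[1],-s*d[0]+c*d[1],np.degrees(q[2]))
print('grip',tri(a,(307.5,238.5),b,(211.3,224.6)))
E
python3 fit.py
```

```text
rack
[ 0.4886  0.222  -0.1007] [[-0.1, -0.1], [0.3, -0.1], [0.2, 0.5], [-0.6, -0.2], [0.7, 0.0], [-0.6, -0.0]]
[ 0.4892  0.2223 -0.1075] [[-0.2, -0.5], [0.4, -0.5], [0.0, 0.4], [-0.6, -0.3], [0.5, -0.3], [-0.8, -0.3], [0.6, -0.3], [0.5, -0.3]]
rest
[ 0.4968 -0.1824 -0.2929] [[-0.2, -1.2], [-0.5, 0.3], [0.3, 0.7], [0.4, -0.1]]
[ 0.4967 -0.1829 -0.2952] [[0.1, -1.2], [-0.4, 0.2], [0.3, 0.7], [0.6, -0.0], [-1.5, 0.9], [0.1, 1.3], [0.9, -1.6]]
groove [ 0.6308 -0.2246  0.1388] 0.0014297820597136974
local 0.14035998533323374 -0.0008425318894972403 -16.912585648411554
grip (array([0.4904, 0.224 , 0.1612]), np.float64(0.0009379029226259791))
```

```bash
cat >> h.py <<'E'
np.set_printoptions(precision=4,suppress=True)
def toolR(yaw,tilt=0): # tool frame: x ahead at yaw, tilted up by tilt
    return R.from_euler('z',yaw)*R.from_euler('y',-tilt)
G=R.from_matrix(np.diag([-1.,1,-1]))
def plan(pos,Rt,o=None):
    o=o or r.get_obs(); R0=R.from_rotvec(o['orientation'])
    d=R0.inv().apply(np.array(pos)-o['tcp_pos'])
    w=(R0.inv()*Rt).as_rotvec()
    print('row',(d/.25).round(4).tolist(),(w/(np.pi/2)).round(4).tolist(),'mm',(d*1000).round(1),'deg',np.degrees(w).round(2),'F',np.round(o['contact_force'],1),o['clock'])
E
python3 - <<'E'
from h import *
g=toolR(-.105)*G
plan((.4905,.2228,.245),g); plan((.37,.425,.24),g)
E
```

```text
row [-1.4918, -1.1449, -0.0548] [-0.0, 0.0, -0.175] mm [-372.9 -286.2  -13.7] deg [ -0.     0.   -15.75] F [0.6 0.1 0.1] 1.9
row [-0.7443, -0.5725, -0.0348] [-0.0, 0.0, -0.175] mm [-186.1 -143.1   -8.7] deg [ -0.     0.   -15.75] F [0.6 0.1 0.1] 1.9
```

Request:
{"api": "apply_moves", "payload": {"rows": [[-0.744, -0.572, -0.035, 0, 0, -0.175], [-0.744, -0.572, -0.035, 0, 0, -0.175], [-0.744, -0.572, -0.035, 0, 0, -0.175], [-0.744, -0.572, -0.035, 0, 0, -0.175], [-0.744, -0.572, -0.035, 0, 0, -0.175]], "claw": 1}}

```text
clock: 2.52
tcp_pos: [0.3732, 0.4211, 0.2406]
orientation: [0.177, 3.135, -0.001]
contact_force: [-1.4, -0.6, 0.1]
grip_width: 0.0856
gripper_force: 0.0
```

```bash
python3 - <<'E'
from h import *
g=toolR(-.105)*G
plan((.4905,.2228,.245),g)
E
```

```text
row [-0.5552, -0.7354, -0.0161] [-0.0005, 0.0011, -0.0048] mm [-138.8 -183.8   -4. ] deg [-0.04  0.1  -0.43] F [-1.4 -0.6  0.1] 2.525
```

Request:
{"api": "apply_moves", "payload": {"rows": [[-0.555, -0.735, -0.016, 0, 0, -0.003], [-0.555, -0.735, -0.016, 0, 0, -0.003], [-0.555, -0.735, -0.016, 0, 0, -0.003], [-0.555, -0.735, -0.016, 0, 0, -0.003], [-0.555, -0.735, -0.016, 0, 0, -0.003]]}}

```text
clock: 3.15
tcp_pos: [0.4905, 0.2251, 0.2443]
orientation: [0.166, 3.136, -0.001]
contact_force: [-0.2, 0.4, 0.1]
grip_width: 0.0852
gripper_force: 0.0
```

```bash
python3 - <<'E'
from h import *
g=toolR(-.105)*G
a,b=grab('side','s1'),grab('top','t1')
im=[cv2.imread(f'pics/{n}.png') for n in('s1','t1')]
im=[cv2.resize(im[0][170:290,230:390],(400,300)),cv2.resize(im[1][165:285,140:300],(400,300))]
cv2.imwrite('pics/c1.png',np.hstack(im))
plan((.4905,.2228,.142),g)
E
```

```text
row [-0.011, -0.0249, 0.4082] [0.0005, -0.0002, 0.0035] mm [ -2.8  -6.2 102. ] deg [ 0.05 -0.02  0.32] F [ 0.6 -0.3 -0.2] 3.25
```

View pics/c1.png

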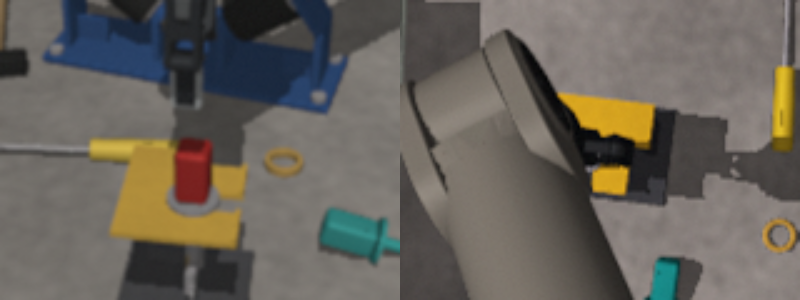

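Request:
{"api": "apply_moves", "payload": {"rows": [[-0.006, -0.01, 0.2, 0, 0, 0], [-0.006, -0.01, 0.25, 0, 0, 0], [-0.006, -0.01, 0.25, 0, 0, 0]]}}

```text
clock: 3.62
tcp_pos: [0.489, 0.2265, 0.1812]
orientation: [-0.154, -3.136, 0.001]
contact_force: [0.6, 0.2, -1.1]
grip_width: 0.0852
gripper_force: 0.0
```

```bash
python3 - <<'E'
from h import *
g=toolR(-.105)*G
for i in range(4):
    o=r.get_obs(); print(o['tcp_pos'],o['clock']); grab('top')
plan((.4905,.2228,.142),g)
E
```

```text
[0.489  0.2265 0.1812] 3.625
[0.4899 0.2265 0.1822] 3.675
[0.4904 0.2265 0.1828] 3.725
[0.4906 0.2263 0.183 ] 3.775
row [-0.0002, -0.0136, 0.1639] [0.0011, 0.0012, 0.0034] mm [-0.1 -3.4 41. ] deg [0.1  0.11 0.3 ] F [ 0.3 -0.7  0.6] 3.825
```

Request:
{"api": "apply_moves", "payload": {"rows": [[0, -0.014, 0.1, 0, 0, 0.003], [0, -0.014, 0.164, 0, 0, 0.003], [0, -0.014, 0.164, 0, 0, 0.003]]}}

```text
clock: 4.2
tcp_pos: [0.489, 0.2216, 0.1399]
orientation: [-0.164, -3.136, 0.001]
contact_force: [-0.3, 0.8, 0.3]
grip_width: 0.0861
gripper_force: 0.0
```

```bash
python3 - <<'E'
from h import *
g=toolR(-.105)*G
plan((.4905,.2228,.142),g)
E
```

```text
row [-0.0053, 0.0053, -0.0084] [-0.0006, -0.001, 0.0001] mm [-1.3  1.3 -2.1] deg [-0.06 -0.09  0.01] F [-0.3  0.8  0.3] 4.2
```

Request:
{"api": "apply_moves", "payload": {"rows": [[0, 0, -0.006, 0, 0, 0], [0, 0, -0.006, 0, 0, 0], [0, 0, -0.006, 0, 0, 0], [0, 0, -0.006, 0, 0, 0], [0, 0, -0.006, 0, 0, 0]], "claw": 0, "newtons": 100}}

```text
clock: 4.82
tcp_pos: [0.4899, 0.2221, 0.1428]
orientation: [0.164, 3.137, 0.001]
contact_force: [-1.7, -0.2, 5.5]
grip_width: 0.0267
gripper_force: 97.1
```

```bash
python3 - <<'E'
from h import *
g=toolR(-.105)*G
o=r.get_obs();print(o)
a=grab('side','s2');grab('top','t2')
plan(o['tcp_pos']+[0,0,.015],g)
E
```

```text
{'clock': 4.825, 'joints': array([-0.6454,  0.3597,  0.1276,  1.9756, -0.0623,  0.809 ,  0.9831]), 'qvel': array([ 0.0008,  0.001 ,  0.0005, -0.0008,  0.0014, -0.0008,  0.0006]), 'tau': array([  0.2935, -43.5932,   2.4074, -21.6465,   0.0808,  -0.4465,
         0.016 ]), 'tcp_pos': array([0.4899, 0.2221, 0.1428]), 'orientation': array([0.1645, 3.1366, 0.0012]), 'contact_force': array([-1.6552, -0.2017,  5.4951]), 'moment': array([-0.1301,  0.2687,  0.0538]), 'gripper_force': 97.13579893112183, 'grip_width': 0.0266637015343675}
row [0.0, 0.0001, -0.06] [0.0005, 0.0005, 0.0001] mm [  0.   0. -15.] deg [0.05 0.04 0.01] F [-2.7 -0.4  4.5] 4.925
```

Request:
{"api": "apply_moves", "payload": {"rows": [[0, 0, -0.06, 0, 0, 0], [0, 0, -0.06, 0, 0, 0], [0.1, 0, -0.06, 0, 0, 0], [0.28, 0, -0.06, 0, 0, 0], [0.3, 0, -0.06, 0, 0, 0]]}}

```text
clock: 5.55
tcp_pos: [0.4119, 0.2296, 0.1565]
orientation: [-0.16, -3.135, 0.002]
contact_force: [0.1, -0.0, -2.7]
grip_width: 0.0271
gripper_force: 97.6
```

```bash
python3 - <<'E'
from h import *
o=r.get_obs();print(o['tcp_pos'],o['contact_force'],o['moment'])
a=grab('side','s2');b=grab('top','t2')
im=[cv2.imread(f'pics/{n}.png') for n in('s2','t2')]
im=[cv2.resize(im[0][185:305,250:410],(400,300)),cv2.resize(im[1][165:285,140:300],(400,300))]
cv2.imwrite('pics/c2.png',np.hstack(im))
for t in ['tool_head','clip','clip_mouth']:
  for p in(a,b): print(t,[(np.round(d['point'],1).tolist(),round(d['conf'],2)) for d in r.landmark_of(p,t)[:3]])
T=R.from_rotvec(o['orientation'])*G.inv()
org=o['tcp_pos']-T.apply([0,0,.0128])
for z in(-.071,-.091,-.1065): print(z,proj(a,org+T.apply([0,0,z])),proj(b,org+T.apply([0,0,z])))
plan((.46,.19,.27),toolR(-.2)*G)
E
```

```text
[0.4119 0.2296 0.1565] [ 0.0762 -0.0317 -2.689 ] [ 0.0156 -0.0215  0.016 ]
tool_head [([410.5, 275.5], 0.82), ([346.4, 276.0], 0.75), ([378.1, 328.7], 0.68)]
tool_head [([242.0, 307.3], 0.62), ([307.6, 131.7], 0.28)]
clip []
clip []
clip_mouth []
clip_mouth []
-0.071 [[344.811  274.2768]] [[213.2107 254.5662]]
-0.091 [[344.3382 281.3049]] [[214.2217 254.4607]]
-0.1065 [[343.9793 286.6398]] [[214.9827 254.3814]]
row [-0.1925, -0.1381, -0.4518] [0.0, 0.0002, 0.0599] mm [ -48.1  -34.5 -113. ] deg [0.   0.02 5.39] F [ 0.2  0.4 -2.7] 5.95
```

View pics/c2.png

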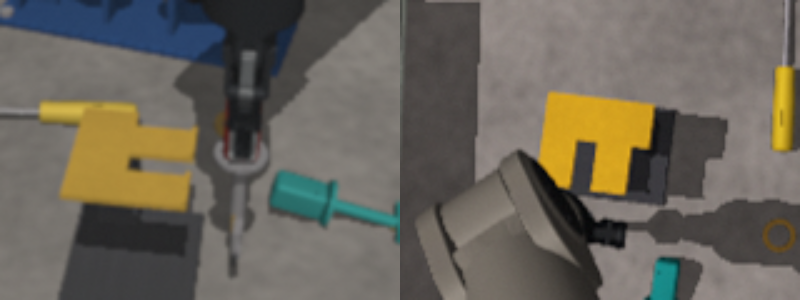

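Request:
{"api": "apply_moves", "payload": {"rows": [[0, 0, -0.25, 0, 0, 0], [0, 0, -0.5, 0, 0, 0], [0, 0, -0.7, 0, 0, 0], [0, -0.2, -0.75, 0, 0, 0], [0, -0.3, -0.75, 0, 0, 0]]}}

```text
clock: 6.58
tcp_pos: [0.408, 0.1528, 0.346]
orientation: [0.169, 3.135, 0.002]
contact_force: [-0.1, -0.1, -2.9]
grip_width: 0.0269
gripper_force: 98.8
```

```bash
cat >> h.py <<'E'
GR=np.array([.6308,-.2246,.139]); PH=-.294; TI=np.radians(35); OFF=.0128
def inst(s,dx=0,dy=0): # clip centre at (dx,dy,s) in axle frame
    T=toolR(PH,TI); return GR+T.apply([dx,dy,s+.091+OFF]),T*G
E
python3 - <<'E'
from h import *
p,g=inst(.06); print(p)
plan((.46,.02,.34),toolR(-.2,.3)*G); plan((p[0],p[1],.34),g)
E
```

```text
[ 0.5409 -0.1974  0.2732]
row [-0.2636, -0.5061, 0.0241] [0.0098, -0.1894, 0.0583] mm [ -65.9 -126.5    6. ] deg [  0.88 -17.05   5.25] F [-0.1 -0.1 -2.9] 6.575
row [-0.6786, -1.3358, 0.0239] [0.0373, -0.3863, 0.1147] mm [-169.6 -334.     6. ] deg [  3.35 -34.77  10.32] F [-0.1 -0.1 -2.9] 6.575
```

Request:
{"api": "apply_moves", "payload": {"rows": [[-0.1, -0.2, 0.0, 0, -0.06, 0.02], [-0.2, -0.4, 0.0, 0, -0.13, 0.04], [-0.264, -0.506, 0.0, 0.01, -0.19, 0.058], [-0.264, -0.506, 0.0, 0.01, -0.19, 0.058]]}}

```text
clock: 7.08
tcp_pos: [0.4587, 0.0202, 0.3442]
orientation: [0.285, 2.831, -0.045]
contact_force: [0.9, 0.3, -2.1]
grip_width: 0.0272
gripper_force: 98.6
```

```bash
python3 - <<'E'
from h import *
p,g=inst(.06); print(p)
plan((p[0],p[1],.34),g)
E
```

```text
[ 0.5409 -0.1974  0.2732]
row [-0.4683, -0.7871, 0.1629] [0.0252, -0.1989, 0.054] mm [-117.1 -196.8   40.7] deg [  2.27 -17.9    4.86] F [ 0.9  0.3 -2.1] 7.075
```

Request:
{"api": "apply_moves", "payload": {"rows": [[-0.12, -0.2, 0.04, 0.01, -0.05, 0.014], [-0.24, -0.4, 0.08, 0.015, -0.1, 0.028], [-0.36, -0.6, 0.12, 0.02, -0.15, 0.04], [-0.468, -0.787, 0.163, 0.025, -0.199, 0.054], [-0.468, -0.787, 0.163, 0.025, -0.199, 0.054]]}}

```text
clock: 7.7
tcp_pos: [0.5417, -0.1983, 0.3395]
orientation: [0.374, 2.508, -0.119]
contact_force: [-0.5, 1.9, -1.9]
grip_width: 0.0272
gripper_force: 98.8
```

```bash
python3 - <<'E'
from h import *
p,g=inst(.06); print(p)
plan(p,g)
E
```

```text
[ 0.5409 -0.1974  0.2732]
row [0.1554, 0.0028, 0.2152] [-0.0012, -0.0008, -0.0009] mm [38.9  0.7 53.8] deg [-0.1  -0.07 -0.08] F [-0.5  1.9 -1.9] 7.7
```

Request:
{"api": "apply_moves", "payload": {"rows": [[0.08, 0.002, 0.11, -0.001, -0.001, -0.001], [0.155, 0.002, 0.215, -0.001, -0.001, -0.001], [0.155, 0.002, 0.215, -0.001, -0.001, -0.001]]}}

```text
clock: 8.07
tcp_pos: [0.5405, -0.1925, 0.2714]
orientation: [0.362, 2.513, -0.115]
contact_force: [-0.8, -0.8, -2.6]
grip_width: 0.0267
gripper_force: 98.6
```

```bash
python3 - <<'E'
from h import *
a=grab('side','s3');b=grab('top','t3')
p,g=inst(.06);plan(p,g)
o=r.get_obs();T=R.from_rotvec(o['orientation'])*G.inv()
org=o['tcp_pos']-T.apply([0,0,OFF]); print(o['tcp_pos'],T.as_matrix()[:,0],toolR(PH,TI).as_matrix()[:,0])
im=[cv2.imread(f'pics/{n}.png') for n in('s3','t3')]
x=cv2.resize(im[0][90:180,205:325],(800,600),interpolation=cv2.INTER_CUBIC)
cv2.imwrite('pics/c3.png',x)
cv2.imwrite('pics/c3t.png',cv2.resize(im[1][130:220,330:450],(800,600),interpolation=cv2.INTER_CUBIC))
for n,z in(('origin',0),('head',-.071),('clip',-.091),('mouth',-.1065)): 
    X=org+T.apply([0,0,z]); u=proj(a,X)[0];v=proj(b,X)[0]
    print(n,u,'crop',(u-[205,90])*6.667,v,'crop',(v-[330,130])*6.667)
for t in ['tool','tool_head','clip','clip_mouth','axle']:
  for q in(a,b): print(t,[(np.round(d['point'],1).tolist(),round(d['conf'],2)) for d in r.landmark_of(q,t)[:4]])
E
```

```text
row [0.0063, -0.0175, 0.0046] [0.0028, 0.0016, 0.0039] mm [ 1.6 -4.4  1.2] deg [0.26 0.14 0.35] F [ 0.3 -0.1 -1.2] 8.175
[ 0.5427 -0.1934  0.275 ] [ 0.7844 -0.2311  0.5756] [ 0.784  -0.2374  0.5736]
origin [288.0359 107.698 ] crop [553.6006 117.9925] [381.7446 200.2905] crop [344.9814 468.627 ]
head [274.2727 126.1752] crop [461.8411 241.1798] [380.4765 187.4472] crop [336.5266 383.0005]
clip [270.572  131.1433] crop [437.1688 274.3024] [380.1447 184.0876] crop [334.315 360.602]
mouth [267.7545 134.9258] crop [418.3844 299.5205] [379.8947 181.5555] crop [332.6482 343.7206]
tool [([409.3, 336.6], 0.92), ([379.4, 266.8], 0.75), ([287.3, 111.7], 0.48)]
tool [([165.8, 293.8], 0.9), ([381.6, 200.9], 0.66), ([246.5, 285.6], 0.55)]
tool_head [([413.8, 272.9], 0.71), ([375.2, 331.2], 0.66), ([275.3, 128.7], 0.48)]
tool_head [([243.9, 311.0], 0.91), ([379.0, 188.7], 0.85)]
clip []
clip [([307.3, 131.1], 0.61), ([380.3, 185.0], 0.58)]
clip_mouth []
clip_mouth [([383.2, 201.3], 0.67), ([284.4, 131.2], 0.65), ([383.5, 179.9], 0.49)]
axle [([259.7, 146.3], 0.65)]
axle [([381.3, 172.4], 0.56)]
```

View pics/c3.png

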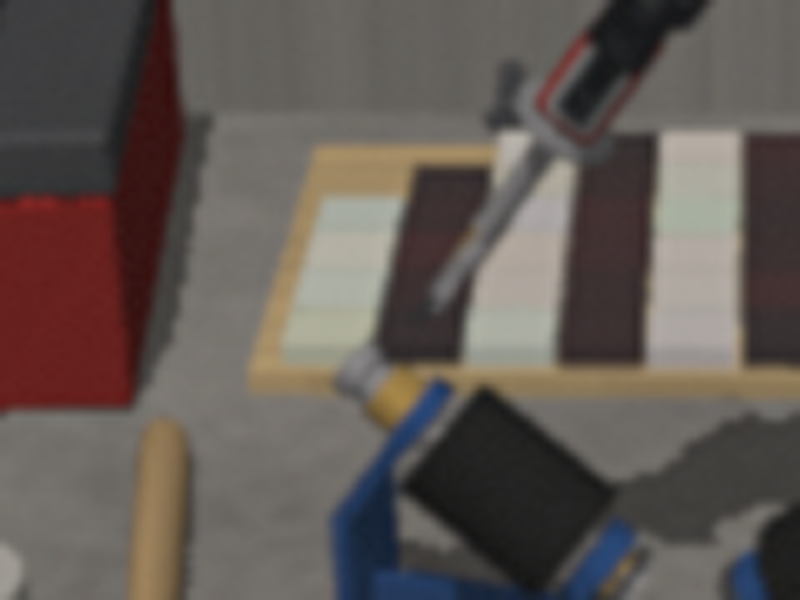

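View pics/c3t.png

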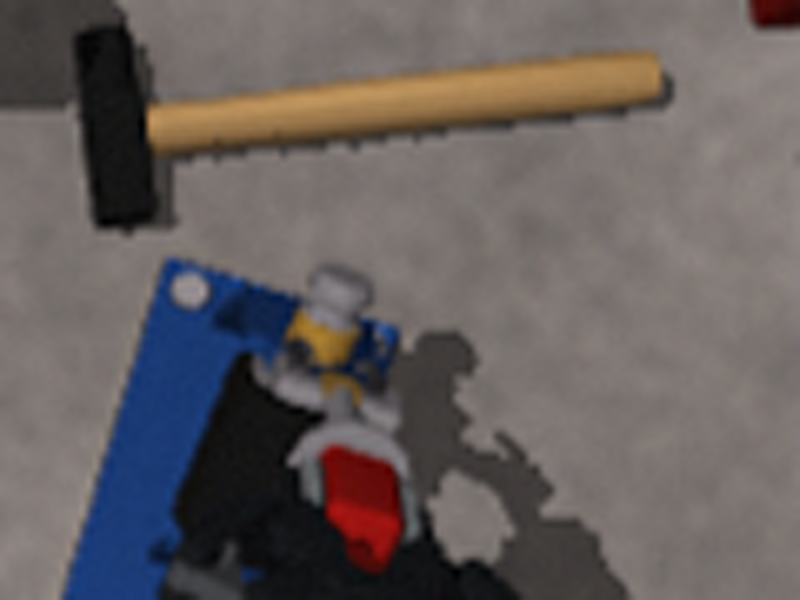

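```bash
python3 - <<'E'
from h import *
p,g=inst(.036);plan(p,g)
E
```

```text
row [0.0031, -0.0136, 0.1] [0.0026, 0.0017, 0.0029] mm [ 0.8 -3.4 25. ] deg [0.23 0.15 0.26] F [-0.5 -1.  -1.8] 8.675
```

Request:
{"api": "apply_moves", "payload": {"rows": [[0.003, -0.014, 0.04, 0.002, 0.001, 0.003], [0.003, -0.014, 0.08, 0.002, 0.001, 0.003], [0.003, -0.014, 0.1, 0.002, 0.001, 0.003], [0.003, -0.014, 0.1, 0.002, 0.001, 0.003]]}}

```text
clock: 9.18
tcp_pos: [0.5539, -0.2015, 0.2529]
orientation: [0.371, 2.508, -0.117]
contact_force: [-0.0, 0.2, -1.8]
grip_width: 0.0271
gripper_force: 98.9
```

```bash
cat > ov.py <<'E'
from h import *
def overlay(name):
    grab('side');grab('side'); o=r.get_obs(); a=grab('side');b=grab('top')
    T=R.from_rotvec(o['orientation'])*G.inv(); org=o['tcp_pos']-T.apply([0,0,OFF])
    print('clip in axle frame mm',1000*toolR(PH,TI).inv().apply(org+T.apply([0,0,-.091])-GR), o['clock'])
    A=toolR(PH,TI); out=[]
    for p,(x0,y0) in((a,(240,115)),(b,(355,155))):
        k=40/3*1.0; k=10
        c=cv2.cvtColor(p['pixels'],cv2.COLOR_RGB2BGR)[y0:y0+60,x0:x0+40]
        c=cv2.resize(c,(400,600),interpolation=cv2.INTER_CUBIC)
        def L(X,Y,col):
            q=((proj(p,[X,Y])-[x0,y0]+.5)*k).astype(int); cv2.line(c,tuple(map(int,q[0])),tuple(map(int,q[1])),col,1)
        for s in(-.013,.013):
            e=[0,0,s] if p is a else [0,s,0]
            L(GR+A.apply(e)+A.apply([-.02,0,0]),GR+A.apply(e)+A.apply([.014,0,0]),(0,255,0))
        f=np.array([0,0,.013]) if p is a else np.array([0,.013,0])
        for x,col in((.014,(0,255,0)),(0,(255,255,0))): L(GR+A.apply(f+[x,0,0]),GR+A.apply(-f+[x,0,0]),col)
        w=.006
        for s in(-w,w):
            e=np.array([s,0,0]) if p is a else np.array([0,s,0])
            L(org+T.apply(e),org+T.apply(e+[0,0,-.061]),(255,0,255))
        for z in(-.061,-.089):
            e=np.array([.005,0,z]) if p is a else np.array([0,.024,z]); f=e*[-1,-1,1]
            L(org+T.apply(e),org+T.apply(f),(0,0,255))
        out.append(c)
    cv2.imwrite(f'pics/{name}.png',np.hstack(out)); return o
if __name__=='__main__':
    import sys; overlay(sys.argv[1])
E
python3 ov.py o1
```

```text
clip in axle frame mm [-0.0695 -0.0734 35.935 ] 9.275
```

View pics/o1.png

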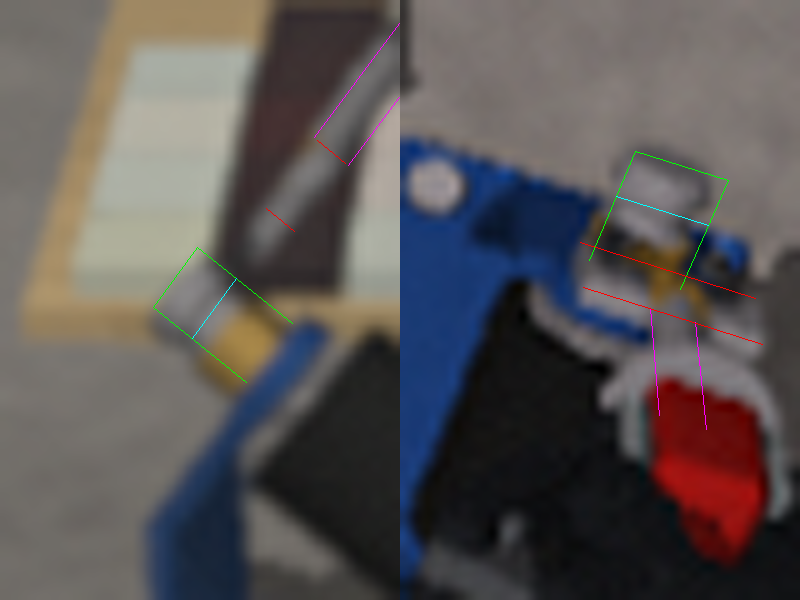

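```bash
python3 - <<'E'
from h import *
a=grab('side');b=grab('top')
A=toolR(PH,TI)
xs=np.arange(-12,20,1.)/1000
for p,f,ax in((a,'side0',2),(b,'top0',1)):
    im=cv2.imread(f'pics/{f}.png').astype(np.float32)
    print(f)
    def samp(X): 
        u=proj(p,X).astype(np.float32); return cv2.remap(im,u[:,0].reshape(1,-1),u[:,1].reshape(1,-1),cv2.INTER_CUBIC)[0]
    # view-direction facing surface point: use axis point lifted toward camera by 11mm
    for x in xs:
        row=[]
        for e in np.arange(-18,19,3)/1000.:
            v=np.zeros(3);v[0]=x;v[ax]=e
            X=GR+A.apply(v)
            c=samp(X)[0]; row.append('%3d%s'%(c.mean(),'y' if c[2]-c[0]>35 else 'b' if c[0]-c[2]>25 else ' '))
        print('%4d'%(x*1000),' '.join(row))
E
```

```text
side0
 -12  80y  87y 102y 110y 120y 125y 122y 119y 114y 108y 106y  96y  75 
 -11  80y  88y 101y 111y 119y 124y 121y 119y 115y 106y  99y  85y  66 
 -10  80y  89y 100y 112y 120y 123y 122y 118y 115y 104y  90y  75   59 
  -9  80y  89y 102y 112y 120y 123y 122y 119y 114y 103y  83y  65   53 
  -8  83y  90y 104y 112y 121y 124y 123y 121y 113y 100y  77y  58   49 
  -7  86y  91y 104y 114y 121y 126y 125y 122y 114y  95y  72y  53   45 
  -6  87   92y 105y 116y 123y 128y 127y 123y 114y  91y  65   50   44 
  -5  89   94  106  117  126y 130y 130y 123  111   87   60   47   43 
  -4  93   94  107  119  128  132  131  125  107   82   55   43   44 
  -3  96   93  106  120  129  133  132  126  103   74   52   42   45 
  -2  97   92  104  119  130  133  131  125  100   69   49   44   46 
  -1  97   90  101  118  129  130  130  121   96   68   45   45   47 
   0  97   88   98  115  125  126  126  116   93   68   47   44   48 
   1  96   86   96  111  120  121  120  111   92   69   51   45   49 
   2  93   85   95  108  116  117  115  110   94   74   54   47   49 
   3  92   85   95  108  115  115  113  111 
[... 2689 characters left out ...]
 
  10 110  112  107   81   88   95   97  102  106  111  111   98  108 
  11 110  112  109   86   83   87   88   91   96  101  103   98  111 
  12 111  112  110   93   80   82   81   83   87   90   94   96  113 
  13 112  112  112   97   81   79   76   79   80   82   87   96  114 
  14 114  113  113  103   87   80   76   78   77   79   86   98  114 
  15 115  114  116  109   95   86   79   81   79   82   89  102  115 
  16 116  115  117  114  104   94   87   87   85   88   96  106  115 
  17 117  117  118  116  110  101   96   96   93   97  102  109  116 
  18 119  119  119  118  113  107  105  104  102  104  106  111  116 
  19 120  120  121  118  114  111  111  110  110  110  110  112  115
```

```bash
python3 - <<'E'
from h import *
a=grab('side');b=grab('top')
A=toolR(PH,TI)
for p,f in((a,'side0'),(b,'top0')):
    im=cv2.imread(f'pics/{f}.png').astype(np.float32).mean(2)
    v=A.inv().apply(GR-np.array(p['eye'])); v/=np.linalg.norm(v)
    ax=np.array([1,0,0.]); t=-(v-v[0]*ax); t/=np.linalg.norm(t); n=np.cross(ax,t)
    print(f,'v',v,'t',t,'n',n,'shift/r',-v[0]/(v@t))
    es=np.arange(-20,21,2)
    print('     ',' '.join('%3d'%e for e in es))
    for x in np.arange(-8,20,2):
        u=proj(p,GR+A.apply(np.array([x*ax+e*n for e in es])/1000)).astype(np.float32)
        print('%4d: '%x,' '.join('%3d'%c for c in cv2.remap(im,u[:,:1].T.copy(),u[:,1:].T.copy(),cv2.INTER_CUBIC)[0]))
E
```

```text
side0 v [ 0.0417 -0.8145 -0.5787] t [-0.      0.8152  0.5792] n [ 0.     -0.5792  0.8152] shift/r 0.04170315442859461
      -20 -18 -16 -14 -12 -10  -8  -6  -4  -2   0   2   4   6   8  10  12  14  16  18  20
  -8:  110  97  86  84  91 102 110 118 122 125 123 121 117 109  93  78  62  53  45  45  46
  -6:  112 104  93  88  94 104 113 121 126 128 127 124 117 106  85  66  52  45  44  45  48
  -4:  115 111 100  92  94 105 117 124 130 132 131 126 116  96  76  55  45  43  45  49  51
  -2:  116 116 108  94  91 102 115 127 131 133 131 127 110  89  63  48  43  45  48  51  52
   0:  117 117 107  93  88  95 110 120 126 125 126 119 104  80  62  45  44  47  50  52  52
   2:  116 114 103  89  85  93 104 113 117 116 115 112  99  87  66  53  46  47  51  53  52
   4:  115 109  97  88  89  97 109 115 118 118 117 114 111  97  81  61  49  49  50  51  50
   6:  116 109  95  87  94 107 116 125 128 129 128 127 122 112  91  68  54  47  50  49  49
   8:  117 109  94  89  97 108 119 127 134 135 135 131 128 118 100  82  66  58  51  51  49
  10:  117 110  98  94  99 110 119 128 133 136 134 134 132 128 118 105  9
[... 1163 characters left out ...]
121 125 129 130 130 126 117 105  85  79  93 107 111 112 112 109
   6:  119 112  93  95 111 126 127 129 132 132 124 114 107  91  72  80 103 111 110 110 110
   8:  119 109  96 100 113 122 121 122 122 120 116 111 105  98  76  80 104 109 109 108 108
  10:  119 114 101  97 104 105 104 101 100  99  97  97  97  90  75  90 107 110 109 108 108
  12:  120 115 104  94  89  85  85  83  82  82  81  82  84  81  82 100 109 112 111 110 108
  14:  120 116 107 100  90  81  80  78  77  79  76  78  83  84  93 108 112 113 113 112 110
  16:  119 116 111 107 102  96  92  88  88  89  87  90  96 100 107 114 116 114 115 115 113
  18:  118 115 113 112 110 108 108 106 104 105 105 105 107 113 116 117 118 117 117 117 116
```

```bash
python3 - <<'E'
from h import *
a=grab('side');o=r.get_obs();b=grab('top')
T=R.from_rotvec(o['orientation'])*G.inv(); org=o['tcp_pos']-T.apply([0,0,OFF])
for p,f in((a,'side0'),(b,'top0')):
    im=p['pixels'].astype(np.float32).mean(2)
    v=T.inv().apply(org+T.apply([0,0,-.05])-np.array(p['eye'])); v/=np.linalg.norm(v)
    ax=np.array([0,0,1.]); t=-(v-v[2]*ax); t/=np.linalg.norm(t); n=np.cross(ax,t)
    print(f,'t',t,'n',n,'shift/r',-v[2]/(v@t))
    es=np.arange(-36,37,2) if f=='top0' else np.arange(-20,21,2)
    print('     ',' '.join('%3d'%e for e in es))
    for x in list(range(10,-20,-5))+list(range(-20,-58,-7))+list(range(-58,-116,-3)):
        u=proj(p,org+T.apply(np.array([x*ax+e*n for e in es])/1000)).astype(np.float32)
        print('%4d: '%x,' '.join('%3d'%c for c in cv2.remap(im,u[:,:1].T.copy(),u[:,1:].T.copy(),cv2.INTER_CUBIC)[0]))
E
```

```text
side0 t [-0.0504  0.9987 -0.    ] n [-0.9987 -0.0504  0.    ] shift/r -0.6369773729604861
      -20 -18 -16 -14 -12 -10  -8  -6  -4  -2   0   2   4   6   8  10  12  14  16  18  20
  10:  105 106  91  86  96  94  72  44  32  31  31  33  45  63  71  65  61  67  69  64  57
   5:  113 107  90  81  90  96  85  70  64  62  61  59  62  67  66  61  62  69  70  68  61
   0:  114 114 106  97  89  87  92  89  83  76  72  70  67  66  63  63  67  68  71  81  85
  -5:  111 114 115 117 118 118 117 117 116 116 113 111 106 100  93  86  91  96 116 139 152
 -10:  132 131 118 104 101 111 111 106 101  97  95  91  97 110 120 130 145 160 168 169 171
 -15:  122 109  86  68  64  82  93  87  75  72  71  79 114 146 164 170 169 169 167 166 167
 -20:   72  56  50  46  44  50  61  75  80  79  74  84 122 153 168 170 167 166 165 164 163
 -27:   48  51  51  50  50  59  82 102 111 105  91  89 117 148 164 165 164 164 164 165 165
 -34:   50  51  52  50  52  59  83 102 110 104  92  92 117 151 164 168 166 165 166 166 166
 -41:   53  53  52  52  51  59  80 102 109 104  92  91 116 151 166 168 167 166 164 165 164
 -48:   52
[... 6493 characters left out ...]
  96  95  80  58  46  44  44  38  33  40  63  83  81  62  42  43  54  63  64  65
-106:  115 115 115 113 111 109 109 105 101  99 103  88  53  25  35  57  84 102 107 100  70  48  47  45  38  33  40  58  79  77  56  41  42  49  56  59  63
-109:  115 115 113 112 110 108 108 107 108 109 110  95  66  44  45  53  77  98 109 111  91  69  60  47  36  33  42  54  74  70  50  40  42  46  50  52  57
-112:  116 116 114 113 110 107 107 109 111 112 112 103  86  72  68  55  69  95 109 118 111  93  74  47  31  30  41  52  67  60  43  41  42  44  46  47  50
-115:  117 117 116 114 111 108 108 110 113 114 113 110 106  98  86  60  67  90 108 121 127 118  93  59  34  30  41  53  61  52  39  40  41  42  42  42  44
```

```bash
python3 - <<'E'
from h import *
p,g=inst(.027,.001,.0022);plan(p,g)
E
```

```text
row [-0.0044, 0.0089, 0.0357] [0.0006, 0.0006, -0.0] mm [-1.1  2.2  8.9] deg [ 0.05  0.05 -0.  ] F [ 0.7  0.7 -1.4] 9.675
```

Request:
{"api": "apply_moves", "payload": {"rows": [[-0.004, 0.009, 0.015, 0, 0, 0], [-0.004, 0.009, 0.036, 0, 0, 0], [-0.004, 0.009, 0.036, 0, 0, 0]]}}

```text
clock: 10.05
tcp_pos: [0.5604, -0.2009, 0.246]
orientation: [0.371, 2.508, -0.117]
contact_force: [0.1, 0.3, -2.3]
grip_width: 0.0268
gripper_force: 98.9
```

```bash
python3 - <<'E'
from h import *
grab('side');grab('side'); a=grab('side');b=grab('top'); o=r.get_obs()
T=R.from_rotvec(o['orientation'])*G.inv(); org=o['tcp_pos']-T.apply([0,0,OFF])
print(1000*toolR(PH,TI).inv().apply(org+T.apply([0,0,-.091])-GR),o['contact_force'],o['clock'])
out=[]
for p,(x0,y0) in((a,(248,118)),(b,(366,158))):
    c=cv2.cvtColor(p['pixels'],cv2.COLOR_RGB2BGR)[y0:y0+40,x0:x0+30]
    out.append(cv2.resize(c,(400,533),interpolation=cv2.INTER_CUBIC))
cv2.imwrite('pics/c4.png',np.hstack(out))
E
```

```text
[ 0.9758  2.2154 26.891 ] [-0.2457  1.0011 -2.0874] 10.25
```

View pics/c4.png

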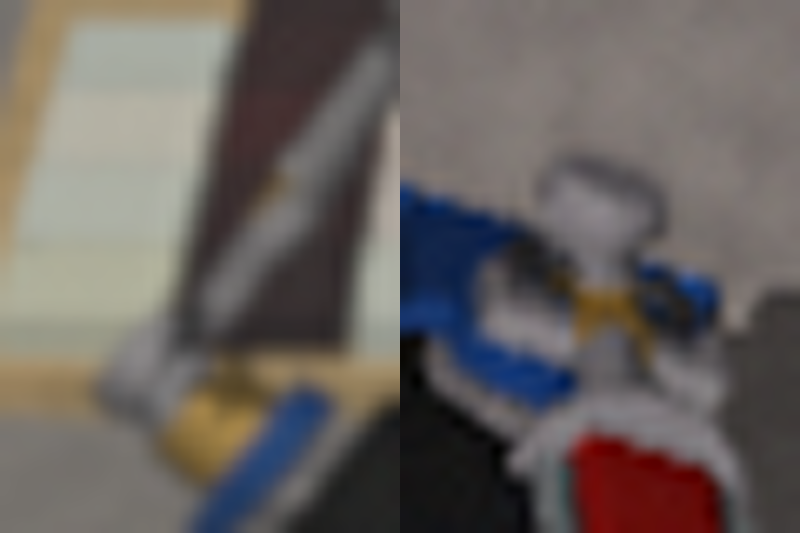

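```bash
cat > st.py <<'E'
from h import *
import sys
o=r.get_obs();A=toolR(PH,TI)
T=R.from_rotvec(o['orientation'])*G.inv(); org=o['tcp_pos']-T.apply([0,0,OFF])
print('clip mm',1000*A.inv().apply(org+T.apply([0,0,-.091])-GR),'F axle',A.inv().apply(o['contact_force']-[0,0,-1.9]),'M',A.inv().apply(o['moment']))
if len(sys.argv)>1:
    s,dx,dy=[float(v)/1000 for v in sys.argv[1:4]]; p,g=inst(s,dx,dy);plan(p,g,o)
E
python3 st.py 20 1 3
```

```text
clip mm [ 0.9758  2.2154 26.891 ] F axle [-0.5378  0.887   0.1478] M [ 0.0266  0.982  -0.0486]
row [-0.0004, 0.0034, 0.0276] [0.0004, 0.0006, -0.0001] mm [-0.1  0.9  6.9] deg [ 0.04  0.05 -0.01] F [-0.2  1.  -2.1] 10.25
```

Request:
{"api": "apply_moves", "payload": {"rows": [[0, 0.003, 0.014, 0, 0, 0], [0, 0.003, 0.028, 0, 0, 0], [0, 0.003, 0.028, 0, 0, 0], [0, 0.003, 0.028, 0, 0, 0]]}}

```text
clock: 10.75
tcp_pos: [0.5644, -0.2016, 0.2407]
orientation: [0.371, 2.507, -0.117]
contact_force: [-0.3, -0.0, -2.4]
grip_width: 0.027
gripper_force: 98.9
```

```bash
python3 st.py 16 1 3
```

```text
clip mm [ 0.8426  2.8288 19.7799] F axle [-0.5338 -0.087  -0.2776] M [ 0.003   0.9126 -0.0001]
row [-0.0009, 0.0009, 0.0151] [0.0003, 0.0004, -0.0001] mm [-0.2  0.2  3.8] deg [ 0.03  0.04 -0.01] F [-0.3 -0.  -2.4] 10.75
```

Request:
{"api": "apply_moves", "payload": {"rows": [[0, 0, 0.006, 0, 0, 0], [0, 0, 0.012, 0, 0, 0], [0, 0, 0.012, 0, 0, 0]]}}

```text
clock: 11.12
tcp_pos: [0.5661, -0.2019, 0.2382]
orientation: [0.371, 2.507, -0.116]
contact_force: [-0.7, -0.0, -2.0]
grip_width: 0.027
gripper_force: 98.9
```

```bash
python3 st.py 14 1 3
```

```text
clip mm [ 0.7906  2.9941 16.7391] F axle [-0.6178 -0.203   0.2635] M [ 0.0271  0.9752 -0.0322]
row [-0.0011, 0.0003, 0.011] [0.0004, 0.0004, 0.0] mm [-0.3  0.1  2.7] deg [0.04 0.03 0.  ] F [-0.7 -0.  -2. ] 11.125
```

Request:
{"api": "apply_moves", "payload": {"rows": [[0, 0, 0.006, 0, 0, 0], [0, 0, 0.012, 0, 0, 0], [0, 0, 0.012, 0, 0, 0]]}}

```text
clock: 11.5
tcp_pos: [0.5676, -0.2025, 0.2356]
orientation: [0.371, 2.507, -0.116]
contact_force: [-0.0, 0.3, -2.1]
grip_width: 0.0271
gripper_force: 98.8
```

```bash
python3 st.py 11 1 3
```

```text
clip mm [ 0.6803  2.8765 13.7104] F axle [-0.2077  0.2628 -0.1269] M [-0.037   0.9968  0.0211]
row [-0.0014, 0.0007, 0.0108] [0.0003, 0.0002, -0.0001] mm [-0.4  0.2  2.7] deg [ 0.03  0.02 -0.01] F [-0.   0.3 -2.1] 11.5
```

Request:
{"api": "apply_moves", "payload": {"rows": [[-0.001, 0, 0.006, 0, 0, 0], [-0.001, 0, 0.012, 0, 0, 0], [-0.001, 0, 0.012, 0, 0, 0]]}}

```text
clock: 11.88
tcp_pos: [0.5692, -0.203, 0.2331]
orientation: [0.371, 2.508, -0.116]
contact_force: [-0.4, -0.3, -3.1]
grip_width: 0.0269
gripper_force: 98.9
```

```bash
python3 st.py 9 1 3
```

```text
clip mm [ 0.5791  2.8455 10.6679] F axle [-0.936 -0.361 -0.779] M [-0.2227  1.2734 -0.0234]
row [-0.0016, 0.0008, 0.0067] [0.0003, -0.0001, -0.0001] mm [-0.4  0.2  1.7] deg [ 0.03 -0.01 -0.01] F [-0.4 -0.3 -3.1] 11.875
```

Request:
{"api": "apply_moves", "payload": {"rows": [[-0.001, 0, 0.004, 0, 0, 0], [-0.001, 0, 0.008, 0, 0, 0], [-0.001, 0, 0.008, 0, 0, 0]]}}

```text
clock: 12.25
tcp_pos: [0.5703, -0.2035, 0.2316]
orientation: [0.371, 2.508, -0.116]
contact_force: [-2.9, 0.5, -0.6]
grip_width: 0.0271
gripper_force: 99.3
```

```bash
python3 st.py 7 1 3
```

```text
clip mm [0.6381 2.7362 8.7644] F axle [-1.6621 -0.3073  2.69  ] M [-0.4074  1.6639  0.0213]
row [-0.0013, 0.0013, 0.0071] [0.0003, -0.0002, -0.0002] mm [-0.3  0.3  1.8] deg [ 0.03 -0.02 -0.01] F [-2.9  0.5 -0.6] 12.25
```

Request:
{"api": "apply_moves", "payload": {"rows": [[0.003, -0.003, 0, 0, 0, 0], [0.003, -0.003, 0, 0, 0, 0]]}}

```text
clock: 12.5
tcp_pos: [0.57, -0.2036, 0.2315]
orientation: [0.37, 2.507, -0.116]
contact_force: [-3.0, 1.1, -1.8]
grip_width: 0.0268
gripper_force: 99.0
```

```bash
python3 st.py 7 0 2
```

```text
clip mm [0.4408 2.5623 8.7934] F axle [-2.5477  0.2172  1.8687] M [-0.0466  1.5917 -0.0351]
row [0.0016, -0.0018, 0.0072] [0.0007, 0.0003, 0.0002] mm [ 0.4 -0.5  1.8] deg [0.06 0.03 0.02] F [-3.   1.1 -1.8] 12.5
```

Request:
{"api": "apply_moves", "payload": {"rows": [[0.003, 0, 0, 0, 0, 0], [0.003, 0, 0, 0, 0, 0]]}}

```text
clock: 12.75
tcp_pos: [0.5697, -0.2036, 0.2313]
orientation: [0.37, 2.506, -0.116]
contact_force: [-1.7, 0.8, -1.5]
grip_width: 0.0276
gripper_force: 99.0
```

```bash
python3 st.py 7 0 2
```

```text
clip mm [0.223  2.4597 8.8509] F axle [-1.2702  0.289   1.3531] M [0.0789 1.3716 0.0083]
row [0.0004, -0.0015, 0.0074] [0.0006, 0.0008, 0.0001] mm [ 0.1 -0.4  1.9] deg [0.05 0.07 0.01] F [-1.7  0.8 -1.5] 12.75
```

Request:
{"api": "apply_moves", "payload": {"rows": [[0, 0, 0.004, 0, 0, 0], [0, 0, 0.008, 0, 0, 0], [0, 0, 0.008, 0, 0, 0]]}}

```text
clock: 13.12
tcp_pos: [0.5707, -0.2041, 0.2296]
orientation: [0.371, 2.506, -0.116]
contact_force: [-0.9, -0.1, -1.7]
grip_width: 0.027
gripper_force: 99.3
```

```bash
python3 st.py 5 0 2
```

```text
clip mm [0.0905 2.2464 6.851 ] F axle [-0.6041 -0.31    0.6066] M [ 0.0373  1.4117 -0.0197]
row [-0.0001, -0.0007, 0.0074] [0.0005, 0.0007, -0.0001] mm [-0.  -0.2  1.9] deg [ 0.04  0.06 -0.01] F [-0.9 -0.1 -1.7] 13.125
```

Request:
{"api": "apply_moves", "payload": {"rows": [[0, 0, 0.004, 0, 0, 0], [0, 0, 0.008, 0, 0, 0], [0, 0, 0.008, 0, 0, 0]]}}

```text
clock: 13.5
tcp_pos: [0.5717, -0.2044, 0.2277]
orientation: [0.371, 2.507, -0.116]
contact_force: [-1.2, 0.2, -2.0]
grip_width: 0.0268
gripper_force: 99.1
```

```bash
python3 st.py 3 0 2
```

```text
clip mm [-0.1493  2.2876  4.6807] F axle [-1.0147 -0.1562  0.5786] M [-0.0093  1.4253  0.0051]
row [-0.0009, -0.0009, 0.0067] [0.0004, 0.0004, 0.0001] mm [-0.2 -0.2  1.7] deg [0.03 0.04 0.01] F [-1.2  0.2 -2. ] 13.5
```

Request:
{"api": "apply_moves", "payload": {"rows": [[0, 0, 0.004, 0, 0, 0], [0, 0, 0.008, 0, 0, 0], [0, 0, 0.008, 0, 0, 0]]}}

```text
clock: 13.88
tcp_pos: [0.5728, -0.2047, 0.226]
orientation: [0.371, 2.507, -0.116]
contact_force: [-1.7, 0.2, -3.9]
grip_width: 0.0269
gripper_force: 98.6
```

```bash
python3 st.py 1 0 2
```

```text
clip mm [-0.2687  2.26    2.6454] F axle [-2.4709 -0.3339 -0.6919] M [-0.0417  1.3855  0.0276]
row [-0.0013, -0.0008, 0.0066] [0.0004, 0.0003, 0.0001] mm [-0.3 -0.2  1.6] deg [0.03 0.03 0.01] F [-1.7  0.2 -3.9] 13.875
```

Request:
{"api": "apply_moves", "payload": {"rows": [[-0.001, 0, 0.004, 0, 0, 0], [-0.001, 0, 0.008, 0, 0, 0], [-0.001, 0, 0.008, 0, 0, 0]]}}

```text
clock: 14.25
tcp_pos: [0.5739, -0.2051, 0.2244]
orientation: [0.371, 2.507, -0.116]
contact_force: [0.6, -0.2, -4.9]
grip_width: 0.027
gripper_force: 98.5
```

```bash
python3 st.py -1 0 2
```

```text
clip mm [-0.1892  2.2548  0.632 ] F axle [-1.1618 -0.0467 -2.8084] M [-0.0901  1.4691  0.0127]
row [-0.0008, -0.0008, 0.0065] [0.0004, 0.0001, 0.0001] mm [-0.2 -0.2  1.6] deg [0.03 0.01 0.01] F [ 0.6 -0.2 -4.9] 14.25
```

Request:
{"api": "apply_moves", "payload": {"rows": [[-0.001, 0, 0.004, 0, 0, 0], [-0.001, 0, 0.008, 0, 0, 0], [-0.001, 0, 0.008, 0, 0, 0]]}}

```text
clock: 14.62
tcp_pos: [0.5753, -0.2055, 0.2231]
orientation: [0.371, 2.507, -0.116]
contact_force: [0.6, -0.5, -6.5]
grip_width: 0.0269
gripper_force: 98.3
```

```bash
python3 st.py -3 0 2; python3 - <<'E'
from h import *
a=grab('side');b=grab('top'); out=[]
for p,(x0,y0) in((a,(248,118)),(b,(366,158))):
    c=cv2.cvtColor(p['pixels'],cv2.COLOR_RGB2BGR)[y0:y0+40,x0:x0+30]
    out.append(cv2.resize(c,(400,533),interpolation=cv2.INTER_CUBIC))
cv2.imwrite('pics/c5.png',np.hstack(out))
E
```

```text
clip mm [ 0.2133  2.3062 -1.2992] F axle [-2.0816 -0.2963 -4.167 ] M [-0.073   1.5208 -0.0152]
row [0.0007, -0.0009, 0.0068] [0.0004, 0.0003, 0.0] mm [ 0.2 -0.2  1.7] deg [0.04 0.02 0.  ] F [ 0.6 -0.5 -6.5] 14.625
```

Request:
{"api": "apply_moves", "payload": {"rows": [[0, 0, 0.004, 0, 0, 0], [0, 0, 0.006, 0, 0, 0], [0, 0, 0.006, 0, 0, 0]]}}

```text
clock: 15.1
tcp_pos: [0.5762, -0.2057, 0.2221]
orientation: [0.371, 2.507, -0.116]
contact_force: [-1.3, 1.0, -3.7]
grip_width: 0.0273
gripper_force: 98.8
```

```bash
python3 st.py -4 0 2
```

```text
clip mm [ 0.415   2.3408 -2.5971] F axle [-2.2938  0.6017 -0.5432] M [-0.0612  1.6776  0.033 ]
row [0.0014, -0.001, 0.0056] [0.0006, 0.0005, -0.0] mm [ 0.3 -0.3  1.4] deg [ 0.05  0.04 -0.  ] F [-1.3  1.  -3.7] 15.1
```

Request:
{"api": "apply_moves", "payload": {"rows": [[0, 0, 0.004, 0, 0, 0], [0, 0, 0.004, 0, 0, 0]]}}

```text
clock: 15.35
tcp_pos: [0.5765, -0.2059, 0.2213]
orientation: [0.371, 2.507, -0.116]
contact_force: [-5.5, 2.8, 0.3]
grip_width: 0.027
gripper_force: 99.8
```

```bash
python3 st.py -5 0 2
```

```text
clip mm [ 0.2492  2.314  -3.4711] F axle [-3.6933  1.1158  5.2604] M [-0.0034  1.8707  0.0287]
row [0.0008, -0.0008, 0.0061] [0.0007, 0.0003, -0.0002] mm [ 0.2 -0.2  1.5] deg [ 0.06  0.03 -0.02] F [-5.5  2.8  0.3] 15.35
```

Request:
{"api": "apply_moves", "payload": {"rows": [[0.001, 0, 0.004, 0, 0, 0], [0.001, 0, 0.004, 0, 0, 0]]}}

```text
clock: 15.6
tcp_pos: [0.5766, -0.206, 0.2199]
orientation: [0.371, 2.508, -0.116]
contact_force: [-4.6, 0.6, -2.2]
grip_width: 0.0273
gripper_force: 98.7
```

```bash
python3 st.py -5 0 2
```

```text
clip mm [-0.5411  2.1555 -4.7246] F axle [-3.9152 -0.7874  2.3935] M [-0.2029  2.0214 -0.0525]
row [-0.0021, -0.0004, 0.0011] [0.0004, -0.0002, -0.0001] mm [-0.5 -0.1  0.3] deg [ 0.04 -0.01 -0.01] F [-4.6  0.6 -2.2] 15.6
```

Request:
{"api": "apply_moves", "payload": {"rows": [[0.001, 0, 0.003, 0, 0, 0], [0.001, 0, 0.003, 0, 0, 0]]}}

```text
clock: 15.85
tcp_pos: [0.5769, -0.2061, 0.2196]
orientation: [0.372, 2.507, -0.116]
contact_force: [-10.1, 2.3, 4.2]
grip_width: 0.027
gripper_force: 100.6
```

```bash
python3 st.py -5 0 2
```

```text
clip mm [-0.3889  2.1769 -5.0729] F axle [-4.9474 -0.7501 10.8693] M [-0.1014  2.2956 -0.0491]
row [-0.0017, -0.0003, -0.0003] [0.0007, 0.0002, -0.0004] mm [-0.4 -0.1 -0.1] deg [ 0.06  0.02 -0.03] F [-10.1   2.3   4.2] 15.85
```

Request:
{"api": "apply_moves", "payload": {"rows": [[0, 0, 0.003, 0, 0, 0], [0, 0, 0.003, 0, 0, 0]]}}

```text
clock: 16.1
tcp_pos: [0.5771, -0.2063, 0.2194]
orientation: [0.372, 2.507, -0.115]
contact_force: [-16.9, 5.0, 12.8]
grip_width: 0.027
gripper_force: 101.8
```

```bash
python3 st.py -5 0 2
```

```text
clip mm [-0.2913  2.1667 -5.423 ] F axle [-5.9866 -0.1572 22.1809] M [-0.0557  2.6164 -0.0027]
row [-0.0014, -0.0, -0.0017] [0.001, 0.0003, -0.0007] mm [-0.3 -0.  -0.4] deg [ 0.09  0.03 -0.06] F [-16.9   5.   12.8] 16.1
```

Request:
{"api": "apply_moves", "payload": {"rows": [[0, 0, 0.003, 0, 0, 0], [0, 0, 0.003, 0, 0, 0]]}}

```text
clock: 16.35
tcp_pos: [0.5774, -0.2064, 0.2192]
orientation: [0.372, 2.506, -0.114]
contact_force: [-22.0, 5.1, 19.8]
grip_width: 0.0269
gripper_force: 103.0
```

```bash
python3 st.py -5 0 2
```

```text
clip mm [-0.1658  2.1967 -5.7684] F axle [-6.0192 -1.5492 30.7294] M [-0.012   2.9118  0.0341]
row [-0.001, 0.0001, -0.0031] [0.0014, 0.0005, -0.001] mm [-0.2  0.  -0.8] deg [ 0.12  0.04 -0.09] F [-22.    5.1  19.8] 16.35
```

Request:
{"api": "apply_moves", "payload": {"rows": [[0, 0, -0.008, 0, 0, 0], [0, 0, -0.016, 0, 0, 0], [0, 0, -0.016, 0, 0, 0]]}}

```text
clock: 16.73
tcp_pos: [0.5759, -0.2056, 0.2214]
orientation: [0.371, 2.507, -0.117]
contact_force: [-1.0, 0.1, -5.2]
grip_width: 0.0266
gripper_force: 98.4
```

```bash
python3 st.py 0 0 2.3
```

```text
clip mm [-0.291   2.3229 -3.0093] F axle [-2.7017 -0.2504 -2.1148] M [-0.2047  2.0325  0.0234]
row [-0.0013, 0.0002, -0.012] [0.0004, 0.0003, 0.0002] mm [-0.3  0.  -3. ] deg [0.03 0.02 0.02] F [-1.   0.1 -5.2] 16.725
```

Request:
{"api": "apply_moves", "payload": {"rows": [[0, 0, -0.02, 0, 0, 0], [0, 0, -0.04, 0, 0, 0], [0, 0, -0.04, 0, 0, 0]]}}

```text
clock: 17.1
tcp_pos: [0.5719, -0.2043, 0.2317]
orientation: [0.37, 2.502, -0.116]
contact_force: [0.1, 0.4, -1.4]
grip_width: 0.0271
gripper_force: 99.0
```

```bash
python3 st.py 60 0 2.3
```

```text
clip mm [2.7317 2.5184 7.8237] F axle [0.2751 0.4166 0.4412] M [ 0.0028  0.8746 -0.0465]
row [0.0077, -0.0001, -0.2088] [0.0008, 0.0033, -0.0] mm [  1.9  -0.  -52.2] deg [ 0.07  0.29 -0.  ] F [ 0.1  0.4 -1.4] 17.1
```

Request:
{"api": "apply_moves", "payload": {"rows": [[0, 0, -0.1, 0, 0, 0], [0, 0, -0.22, 0, 0, 0], [0, 0, -0.24, 0, 0, 0], [0, 0, -0.24, 0, 0, 0]]}}

```text
clock: 17.6
tcp_pos: [0.5386, -0.1938, 0.2807]
orientation: [0.37, 2.503, -0.113]
contact_force: [0.8, 0.4, -1.5]
grip_width: 0.0269
gripper_force: 99.0
```

```bash
python3 st.py 60 0 2.3; python3 - <<'E'
from h import *
a=grab('side','s6');b=grab('top','t6'); out=[]
for p,(x0,y0) in((a,(245,110)),(b,(362,150))):
    c=cv2.cvtColor(p['pixels'],cv2.COLOR_RGB2BGR)[y0:y0+54,x0:x0+40]
    out.append(cv2.resize(c,(400,540),interpolation=cv2.INTER_CUBIC))
cv2.imwrite('pics/c6.png',np.hstack(out))
for p in(a,b): print([(np.round(d['point'],1).tolist(),round(d['conf'],2)) for d in r.landmark_of(p,'clip')[:4]])
E
```

```text
clip mm [ 2.1692  3.2194 67.988 ] F axle [ 0.7618  0.6371 -0.0633] M [-0.0169  0.9019 -0.0091]
row [0.0069, -0.0022, 0.0319] [0.0025, 0.003, -0.0004] mm [ 1.7 -0.5  8. ] deg [ 0.23  0.27 -0.04] F [ 0.8  0.4 -1.5] 17.6
[([259.7, 144.5], 0.48)]
[([379.1, 176.5], 0.57)]
```

View pics/c6.png

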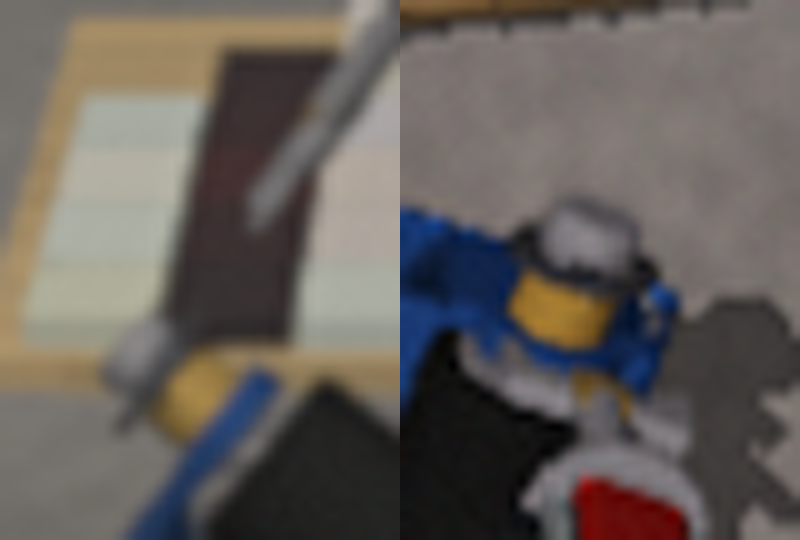

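```bash
python3 - <<'E'
from h import *
plan((.459,.02,.36),toolR(-.2,.3)*G)
E
```

```text
row [0.263, 0.7293, -0.5817] [-0.0262, 0.1982, -0.054] mm [  65.8  182.3 -145.4] deg [-2.36 17.84 -4.86] F [ 0.8  0.6 -1.6] 17.8
```

Request:
{"api": "apply_moves", "payload": {"rows": [[0.03, 0.08, -0.2, 0, 0.04, -0.01], [0.1, 0.27, -0.36, -0.01, 0.1, -0.03], [0.18, 0.48, -0.48, -0.02, 0.15, -0.04], [0.25, 0.7, -0.575, -0.026, 0.198, -0.054], [0.263, 0.729, -0.582, -0.026, 0.198, -0.054]]}}

```text
clock: 18.42
tcp_pos: [0.4596, 0.0245, 0.3609]
orientation: [0.275, 2.829, -0.041]
contact_force: [0.5, -1.4, -2.7]
grip_width: 0.0268
gripper_force: 98.9
```

```bash
python3 - <<'E'
from h import *
plan((.41,.228,.34),toolR(-.105)*G)
E
```

```text
row [0.3608, 0.7605, -0.0237] [-0.0081, 0.1914, -0.0562] mm [ 90.2 190.1  -5.9] deg [-0.73 17.22 -5.06] F [ 0.5 -1.4 -2.7] 18.425
```

Request:
{"api": "apply_moves", "payload": {"rows": [[0.09, 0.19, -0.006, 0, 0.05, -0.014], [0.18, 0.38, -0.012, -0.004, 0.1, -0.028], [0.28, 0.58, -0.018, -0.006, 0.15, -0.042], [0.361, 0.76, -0.024, -0.008, 0.191, -0.056], [0.361, 0.76, -0.024, -0.008, 0.191, -0.056]]}}

```text
clock: 19.05
tcp_pos: [0.41, 0.2268, 0.3375]
orientation: [-0.168, -3.135, 0.004]
contact_force: [0.4, -0.9, -2.0]
grip_width: 0.0276
gripper_force: 98.9
```

```bash
python3 - <<'E'
from h import *
plan((.410,.2300,.172),toolR(-.105)*G)
E
```

```text
row [0.0003, 0.0142, 0.6619] [-0.0015, -0.0011, -0.0012] mm [  0.1   3.5 165.5] deg [-0.14 -0.1  -0.1 ] F [ 0.4 -0.9 -2. ] 19.05
```

Request:
{"api": "apply_moves", "payload": {"rows": [[0, 0.004, 0.2, 0, 0, 0], [0, 0.01, 0.44, 0, 0, 0], [0, 0.014, 0.64, 0, 0, 0], [0, 0.014, 0.662, 0, 0, 0], [0, 0.014, 0.662, 0, 0, 0]]}}

```text
clock: 19.68
tcp_pos: [0.4116, 0.2267, 0.1748]
orientation: [0.177, 3.135, -0.001]
contact_force: [-0.3, -0.2, -2.1]
grip_width: 0.0269
gripper_force: 98.7
```

```bash
python3 - <<'E'
from h import *
grab('side');a=grab('side','s7');o=r.get_obs();b=grab('top','t7')
T=R.from_rotvec(o['orientation'])*G.inv(); org=o['tcp_pos']-T.apply([0,0,OFF])
print(o['tcp_pos'],org)
for p,f in((a,'s2'),(a,'s7')):
    im=cv2.imread(f'pics/{f}.png').astype(np.float32).mean(2)
    if f=='s2': O=np.array([.4119,.2296,.1565-OFF]); TT=R.from_rotvec([-.16,-3.135,.002])*G.inv()
    else: O=org;TT=T
    v=TT.inv().apply(O-np.array(p['eye'])); v/=np.linalg.norm(v)
    ax=np.array([0,0,1.]); t=-(v-v[2]*ax); t/=np.linalg.norm(t); n=np.cross(ax,t)
    print(f,'n',n,'shift/r',-v[2]/(v@t)); es=np.arange(-30,31,3)
    print('     ',' '.join('%3d'%e for e in es))
    for x in range(30,-100,-4):
        u=proj(p,O+TT.apply(np.array([x*ax+e*n for e in es])/1000)).astype(np.float32)
        print('%4d: '%x,' '.join('%3d'%c for c in cv2.remap(im,u[:,:1].T.copy(),u[:,1:].T.copy(),cv2.INTER_CUBIC)[0]))
E
```

```text
[0.4122 0.2276 0.1759] [0.4122 0.2277 0.1631]
s2 n [-1.     -0.0094  0.    ] shift/r -0.8231430297063752
      -30 -27 -24 -21 -18 -15 -12  -9  -6  -3   0   3   6   9  12  15  18  21  24  27  30
  30:   68  68  64  65  64  47  31  33  34  29  31  34  38  35  45  70  74 117 122 121 123
  26:   71  71  69  65  66  49  53  64  37  26  26  25  47  69  61  70  73 115 123 123 125
  22:   72  71  72  69  66  48  65  78  41  25  27  22  53  86  68  69  69 108 125 126 128
  18:   69  71  71  73  75  50  65  76  41  26  27  26  51  83  78  90  69 103 126 127 129
  14:   69  70  69  91 114  68  66  78  41  32  29  26  48  81  82 117  90 101 126 126 126
  10:   69  68  71 113 123  69  63  78  47  33  30  29  49  87  88 121 115 100 121 122 123
   6:   69  66  78 118 114  63  72  97  51  31  34  31  55  96  99 120 120 100 118 120 121
   2:   68  66  76 115 125  81  80 112  62  45  45  42  72 107 105 123 119  94 118 122 123
  -2:   68  68  68  98 121 108  87  85  73  68  68  70  81  92 115 123 102  83 119 126 126
  -6:   69  68  67  72 104 120 112  88  92  98 102 103 106 113 122 113  81  92 123 125
[... 4549 characters left out ...]
 69  69  67  77 117 127 115  78  65  70 113 119 121  99  66  68
 -74:  117 119  82  67  69  70  70  68  74 115 126 112  75  64  72 111 120 120 103  71  70
 -78:  117 120  90  68  69  70  70  68  76 119 126 107  72  66  88 117 119 121 113 101 103
 -82:  101 113 110  83  68  67  67  66  76 111 118  97  68  72 106 122 121 119 117 114 114
 -86:   71  97 119 111  86  73  70  64  71 104 112  92  74  97 121 122 121 119 116 115 112
 -90:   61  90 116 118 112 108  95  66  71 103 112 104 108 117 120 120 121 119 118 117 115
 -94:   65  99 119 121 121 121 112  80  71 102 119 116 116 116 118 119 119 120 120 119 117
 -98:   68 108 122 124 124 122 121  91  72 103 119 116 112 115 117 119 120 119 120 119 118
```

```bash
python3 - <<'E'
from h import *
plan((.4123,.2303,.159),toolR(-.105)*G)
E
```

```text
row [0.0003, 0.01, 0.0675] [0.0014, 0.0019, -0.0043] mm [ 0.1  2.5 16.9] deg [ 0.12  0.17 -0.39] F [-0.4  0.6 -2. ] 19.825
```

Request:
{"api": "apply_moves", "payload": {"rows": [[0, 0.01, 0.03, 0.001, 0.002, -0.004], [0, 0.01, 0.067, 0.001, 0.002, -0.004], [0, 0.01, 0.067, 0.001, 0.002, -0.004], [0, 0.01, 0.067, 0.001, 0.002, -0.004]]}}

```text
clock: 20.32
tcp_pos: [0.4108, 0.2295, 0.157]
orientation: [-0.165, -3.134, 0.004]
contact_force: [0.3, -0.5, -2.1]
grip_width: 0.0268
gripper_force: 98.8
```

```bash
python3 - <<'E'
from h import *
plan((.4123,.2303,.159),toolR(-.105)*G);plan((.4899,.2221,.159),toolR(-.105)*G)
E
```

```text
row [-0.0057, 0.004, -0.0081] [-0.0017, -0.002, -0.0001] mm [-1.4  1.  -2. ] deg [-0.16 -0.18 -0.  ] F [ 0.3 -0.5 -2.1] 20.325
row [-0.3178, 0.0039, -0.0091] [-0.0017, -0.002, -0.0001] mm [-79.5   1.   -2.3] deg [-0.16 -0.18 -0.  ] F [ 0.3 -0.5 -2.1] 20.325
```

Request:
{"api": "apply_moves", "payload": {"rows": [[-0.06, 0.004, -0.008, 0, 0, 0], [-0.14, 0.004, -0.008, 0, 0, 0], [-0.22, 0.004, -0.008, 0, 0, 0], [-0.3, 0.003, -0.008, 0, 0, 0], [-0.315, 0.003, -0.008, 0, 0, 0]]}}

```text
clock: 20.95
tcp_pos: [0.4915, 0.2212, 0.1588]
orientation: [-0.168, -3.135, 0.004]
contact_force: [0.1, -0.9, -1.9]
grip_width: 0.027
gripper_force: 98.8
```

```bash
python3 - <<'E'
from h import *
grab('side');grab('side')
plan((.4899,.2221,.1428),toolR(-.105)*G)
E
```

```text
row [-0.0007, 0.0022, 0.063] [-0.0019, -0.0021, -0.0007] mm [-0.2  0.5 15.7] deg [-0.17 -0.19 -0.06] F [ 0.5 -0.2 -1.6] 21.05
```

No contact. Lower to the seat.

Request:
{"api": "apply_moves", "payload": {"rows": [[0, 0.002, 0.03, -0.002, -0.002, 0], [0, 0.002, 0.055, -0.002, -0.002, 0], [0, 0.002, 0.062, -0.002, -0.002, 0], [0, 0.002, 0.062, -0.002, -0.002, 0]]}}

```text
clock: 21.55
tcp_pos: [0.4891, 0.2226, 0.1433]
orientation: [0.164, 3.137, 0.001]
contact_force: [-0.0, -0.6, -2.2]
grip_width: 0.0272
gripper_force: 99.2
```

```bash
python3 - <<'E'
from h import *
grab('side');grab('side')
plan((.4899,.2221,.1428),toolR(-.105)*G)
E
```

```text
row [-0.0025, -0.002, 0.0025] [0.0006, 0.0003, 0.0001] mm [-0.6 -0.5  0.6] deg [0.06 0.03 0.01] F [ 0.3 -0.3 -0.9] 21.65
```

Request:
{"api": "apply_moves", "payload": {"rows": [[-0.002, -0.002, 0.003, 0, 0, 0], [-0.002, -0.002, 0.004, 0, 0, 0], [-0.002, -0.002, 0.004, 0, 0, 0]]}}

```text
clock: 22.02
tcp_pos: [0.4898, 0.2222, 0.1428]
orientation: [0.165, 3.137, 0.002]
contact_force: [-2.5, 0.6, 5.5]
grip_width: 0.0273
gripper_force: 99.9
```

Request:
{"api": "apply_moves", "payload": {"rows": [[0, 0, 0, 0, 0, 0], [0, 0, 0, 0, 0, 0], [0, 0, 0, 0, 0, 0], [0, 0, 0, 0, 0, 0], [0, 0, 0, 0, 0, 0]], "claw": 1}}

```text
clock: 22.65
tcp_pos: [0.4897, 0.2219, 0.1423]
orientation: [0.165, 3.137, 0.001]
contact_force: [0.3, 0.2, -0.4]
grip_width: 0.0853
gripper_force: 0.0
```

Request:
{"api": "apply_moves", "payload": {"rows": [[0, 0, -0.08, 0, 0, 0], [0, 0, -0.2, 0, 0, 0], [0, 0, -0.36, 0, 0, 0], [0, 0, -0.44, 0, 0, 0], [0, 0, -0.44, 0, 0, 0]]}}

```text
clock: 23.28
tcp_pos: [0.4906, 0.2223, 0.2538]
orientation: [0.165, 3.134, 0.005]
contact_force: [-0.6, 0.4, 0.3]
grip_width: 0.0853
gripper_force: 0.0
```

```bash
python3 - <<'E'
from h import *
a=grab('side','s8');b=grab('top','t8')
# compare with the first pictures: rack region and rest
s0=cv2.imread('pics/side0.png').astype(int);s8=cv2.imread('pics/s8.png').astype(int)
d=np.abs(s0-s8).max(2)
for n,(x,y,w,h) in dict(handle=(300,222,16,30),plate=(274,235,52,33),stem=(298,262,20,32),clipaxle=(248,138,24,22)).items():
    print(n,(d[y:y+h,x:x+w]>40).sum(),w*h)
for q,p in(('side',a),('top',b)):
  for t in('tool','tool_head','clip','glue','core','spacer','driver'): print(q,t,[(np.round(e['point'],1).tolist(),round(e['conf'],2)) for e in r.landmark_of(p,t)[:3]])
print(r.get_obs()['tcp_pos'],r.get_obs()['contact_force'])
E
```

```text
handle 92 480
plate 7 1716
stem 0 640
clipaxle 8 528
side tool [([381.4, 267.8], 0.88), ([406.4, 337.7], 0.64), ([304.9, 249.0], 0.56)]
side tool_head [([415.0, 274.1], 0.68), ([374.9, 327.7], 0.64), ([307.5, 277.9], 0.57)]
side clip [([259.4, 146.0], 0.59)]
side glue [([189.1, 313.1], 0.82)]
side core [([203.4, 222.3], 0.75)]
side spacer [([343.4, 234.6], 0.55), ([204.5, 222.3], 0.16)]
side driver [([268.2, 231.1], 0.78), ([188.1, 316.3], 0.69), ([306.3, 248.2], 0.59)]
top tool [([168.1, 292.8], 0.64), ([246.0, 286.4], 0.6)]
top tool_head [([245.2, 308.3], 0.83)]
top clip [([381.4, 176.1], 0.55)]
top glue [([199.0, 145.2], 0.59)]
top core [([310.0, 133.7], 0.97), ([222.8, 225.7], 0.59)]
top spacer [([292.0, 257.2], 0.39)]
top driver [([292.2, 189.0], 0.88)]
[0.4897 0.2219 0.2524] [-0.0303 -0.0763  0.5156]
```

```bash
python3 - <<'E'
from h import *
a=grab('side');A=toolR(PH,TI)
ims=[cv2.imread(f'pics/{f}.png').astype(np.float32).mean(2) for f in('side0','s8')]
n=np.array([0,-.5792,.8152]); n=np.array([0,0,1.])
es=np.arange(-34,31,2); print('      ',' '.join('%3d'%e for e in es))
for x in (-2,0,2,4,6):
  for im in ims:
    u=proj(a,GR+A.apply(np.array([[x,3.2,0]+e*n for e in es])/1000)).astype(np.float32)
    print('%4d: '%x,' '.join('%3d'%c for c in cv2.remap(im,u[:,:1].T.copy(),u[:,1:].T.copy(),cv2.INTER_CUBIC)[0]))
E
```

```text
-34 -32 -30 -28 -26 -24 -22 -20 -18 -16 -14 -12 -10  -8  -6  -4  -2   0   2   4   6   8  10  12  14  16  18  20  22  24  26  28  30
  -2:  116 115 115 115 115 116 117 115 109  99  92  93 103 112 123 129 132 133 131 129 119 102  82  62  49  43  45  46  49  52  52  52  52
  -2:  116 112 104  92  82  77  77  76  74  70  67  65  65  66  70  71  73  74  74  76  75  70  66  60  57  55  54  54  53  53  53  53  53
   0:  114 114 114 114 115 116 117 117 111  99  90  89  96 108 117 123 126 125 125 121 111  96  77  62  49  44  45  48  51  52  52  52  51
   0:  116 113 107 100  93  90  91  90  87  80  73  71  73  78  80  82  80  81  82  82  81  78  71  66  61  57  57  57  56  54  54  54  53
   2:  114 113 113 114 114 115 117 116 107  96  86  85  93 102 111 115 117 115 114 113 106  96  87  69  56  48  47  49  51  53  51  51  52
   2:  115 115 114 110 109 110 109 106 100  90  84  81  86  92  99  99 100  98  97  98  96  91  85  74  64  58  55  55  54  52  53  53  53
   4:  112 112 112 113 114 116 115 110 100  91  87  90  96 107 113 118 119 118 118 116 114 110  97  83  66  53  48  49  50  50  50  51  51
   4:  114 114 115 116 116 117 117 111 101  93  89  92  98 108 114 119 118 117 118 115 115 110  99  85  69  57  52  52  52  51  52  52  53
   6:  112 112 113 114 115 116 115 109  98  88  88  96 107 114 122 127 129 130 129 128 127 120 111  94  73  60  53  48  49  50  49  49  50
   6:  113 114 115 115 117 119 117 111 100  90  90  98 109 117 125 130 132 133 131 131 128 121 112  95  75  61  55  50  50  50  50  50  51
```

```bash
python3 -c "
from bench import r
print(r.hand_in())"
```

```text
the job is handed in; nothing more can be done
None
```

The clip is in the far axle's groove and still there after the tool was drawn off, the red tool hangs in its rack slot again, and the job was handed in at about 23 s. I never felt a clear 10–20 N snap: I judged the clip home because a roughly 31 N push met a firm stop and the last pictures agree.

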